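# Tighten down the thimble display block and set out the row

## Robot

A 6-joint arm with a two-finger parallel gripper is mounted at the origin on the work surface. World frame = base frame: x ahead of the robot, y to its left, z up, the work surface at z = 0. Lengths are in m, angles in rad, forces in N, time in s.
With the tool pointing down it reaches from about 0.275 to 0.875 m from the base axis. Payload 12.5 kg.
Tool frame: the origin (TCP) lies between the finger pads; the fingertips stand 19 mm ahead of it and the grasp point (between the pads) is the TCP; z points along the fingers, y is the line along which they close (so a half turn about z gives the same grasp; the last joint's range is limited). The gripper opens to 85 mm and grips with 20 to 120 N. Pads are 22 mm wide; open, the fingers measure 114 mm over their backs; the gripper's body (76 mm by 85 mm) begins 54 mm behind the grasp point. The pads swing forward as they close: fully open they stand 13 mm farther back than shut.
Start: joints at [1.126, 0.351, 1.652, -0, 1.139, -0.085], TCP at [0.194, 0.515, 0.25] pointing down, gripper open.
Joint ranges: [-2.75, 2.75], [-0.79, 2.1], [0.01, 2.65], [-1.57, 4.71], [0.07, 3.14], [-2.87, 2.87]. Speed limits (rad/s): [2.22, 2.22, 2.79, 3.14, 3.14, 3.14].

## Interface

Orientations are given as a unit quaternion [x, y, z, w].
In Python, from bench import r, imaging, finder gives the robot as it stands. The module is installed in compiled form; this text tells all that it offers.
- The arm moves only by the shell command python3 -m inch 'ROWS'. ROWS is JSON, a list of rows, each a list of 3 entries, a list of its own where there are three numbers: the shift along the world's x, y, z normalised to -1 to 1, where 1 is 150 mm, then the turn, a rotation vector about the world's x, y, z normalised to -1 to 1, where 1 is 2 rad, then the opening, from 0 (shut) to 1 (fully open). In form: [[[dx, dy, dz], [rx, ry, rz], hand], ...]. A call has 1 to 8 rows; each row is the pose to reach, as a shift and turn from the pose commanded when the call began; what a row does not reach only later rows make up. A row lasts 1/10 s, in which the tool goes at most 50 mm and 8.59 degrees, less where a joint would pass 70% of its speed; a pose out of reach is approached as far as the arm can. A call with a number of a shift or a turn outside -1 to 1 is refused whole. A call with a gripper value outside its range is refused whole. The fingers move at their own pace and stop on an object; the grip force is fixed at half the most. Time passes only in rows, so rows that repeat a pose let the fingers close. It gives the time, the measured TCP pose, the force, the opening and the grip force at its end, in the units of the state.
- r.state(): the state, without advancing time (a new reading comes with each control period).
- imaging.get_image(name): name is "scene" or "side" or "wrist"; returns a dict with "color" (420x560x3 uint8, blue, green, red), "fovy" (degrees; the focal length in pixels is half the picture's height over the tangent of half this angle, whatever the lens; pixels are square), "cx", "cy" (the principal point, pixels), "R" (3x3) and "t" (3): a world point X has camera coordinates R X + t. Camera axes: x right, y down, z forward; pixel columns grow to the right and rows downward; lengths in m; the calibration is good to about 2 mm. The wrist camera is an equidistant fisheye: a pixel r from the principal point sees the ray r / f radians off the axis. A picture is of the moment at which its call begins. There is no depth.
- r.hand_in(): hands the job in; it is judged then, once.
Trained networks look in the newest picture that a camera, given by its name, has taken for a name from the list of things; names that differ only in an ending like _2 or _b are one class to them, and where a whole thing is asked for, a point or a joint stands for the part that bears it (a point fixed in the world has none). Each returns a list of dicts, best first, with "score" (0 to 1); they miss things now and then, are a little off and sometimes report something else, mostly with a low value. They report only what shows in the picture. A call takes as long as a camera call. They do not tell look-alikes from the thing itself.
- finder.regions_of(query, camera): "region" (420x560 bool, what is visible of it) and "bbox" ([left, top, right, bottom] in pixels, round what is visible of it).
The state is a dict: "t": time; "joints": joint angles; "qvel": joint speeds; "tau": joint torques, N m; "position": TCP position; "ee_rot": TCP orientation; "ft_force": force on the tool from outside, world axes, zero at the start; "torque": the same for the moment, N m; "grip_width": finger opening in m; "grasp_force": force on a finger pad.
Only numpy, scipy, OpenCV 4.12 (cv2) and the standard library are available. Lean on these libraries where they do the work, as an engineer would, in place of code of your own. Each camera call takes 0.05 s, during which the arm holds its last target. There are 200 camera calls.

## Task

The walnut display block by the till has worked loose: turn the big hex nut at its right-hand end clockwise with your fingers until the red stripe on it comes to the blue line, then finish it with the spanner until the red stripe comes to the green line, and lay the spanner back flat on its black mat. Only once the block is tight, stand every large thimble that is loose on the counter upright on the block in a neat row, each centred on a brass disc of its own, with the brass knotwork thimble (if there is one today) on the middle disc and the others on any of the other four. Leave the rest of the things on the counter where they are.

Things in the scene. Friction and masses are not known exactly. Their poses are not given: they have to be found in the camera images.
- block: fixed walnut block, 120 (x) by 360 (y, from -165 to +195) by 40 mm high; origin on its underside below the middle disc; +y is its left end. Five flush brass discs, 42 mm across, 58 mm apart, lie along its top. At its right (-y) end, 210 mm from the origin, a round grey boss 86 mm across, 65 mm high carries the hex nut; lines on the boss: blue at -0.60 rad from block +x, green at -1.80 rad
- mark0 (a point): centre of brass disc 0 on the block's top face (left end of the row)
- mark1 (a point): centre of brass disc 1 on the block's top face
- mark2 (a point): centre of brass disc 2 on the block's top face (the middle disc)
- mark3 (a point): centre of brass disc 3 on the block's top face
- mark4 (a point): centre of brass disc 4 on the block's top face (right end, next to the nut)
- nut_top (a point): centre of the top of the steel hex nut (46 mm across flats, 30 mm high, standing on the boss, top 95 mm above the counter); turns with it: its x axis points along the red stripe, and the six flats face along x and every 60 degrees from it. A thin stud end stands 4 mm above it
- nut (a joint): turn of the nut in rad, growing clockwise seen from above; 0.0 to 0.5 at the start; 3.20 = red stripe at the blue line (hand tight), 4.40 = at the green line (fully tight; a stop lies at 4.44). The red stripe's direction in the block's frame = 2.6 rad minus this value. The nut stays at its height
- wrench: steel open-ended spanner with a red handle, 224 mm long, 14 mm thick, 0.3 kg, loose, lying on the mat; origin on its underside at the balance point; x points to the jaw, z up. Handle 18 mm wide from x = -100 to +55 mm, head 76 mm wide from +55 to +124 mm with a slot 50 mm wide and 52 mm deep open to +x
- wrench_jaw (a point): centre of the spanner's slot where the nut's centre belongs, 103 mm from the spanner's origin along x, at half its thickness
- mat: fixed black rubber mat, 270 (x) by 110 (y) by 3 mm; origin at the centre of its underside
- silver1: large silver-plated souvenir thimble with three dark bands, 62 mm high, standing open end down: 49 mm across at the rim, tapering to 39 mm at 50 mm up, domed top; origin at the centre of its underside, z up; may be absent
- silver2: large silver-plated souvenir thimble with three dark bands, 62 mm high, standing open end down: 49 mm across at the rim, tapering to 39 mm at 50 mm up, domed top; origin at the centre of its underside, z up; may be absent
- silver3: large silver-plated souvenir thimble with three dark bands, 62 mm high, standing open end down: 49 mm across at the rim, tapering to 39 mm at 50 mm up, domed top; origin at the centre of its underside, z up; may be absent
- brassknot: large brass thimble with a plaited knot band, same shape and size as the silver ones; origin at the centre of its underside; may be absent
- china: large cream bone-china thimble with a gold rim, same shape and size; origin at the centre of its underside; may be absent
- globe: snow globe, 68 mm across, 83 mm high; bystander; origin at the centre of its underside
- giftbox: green gift box with white ribbon, 75 mm square, 45 mm high; bystander; origin at the centre of its underside
- tin: white drinks-can-shaped tin, 64 mm across, 90 mm high; bystander; origin at the centre of its underside
- mug: white mug, 76 mm across, 90 mm high, handle at +y; bystander; origin at the centre of its underside
- ribbon: green ring-shaped ribbon reel lying flat, 72 mm across, 30 mm high; bystander; origin at the centre of its underside
Things that resemble listed ones, but are neither listed nor needed, are in the scene too. Leave any pink look-alike of the brassknot alone.

How it is judged:
On the way, in this order (a step that is already met when the one before it is completed fails the run):
1. the nut is brought to the blue line (3.05 to 3.45 rad) with the fingers on it (value of joint nut between 3.05 and 3.45 rad and contact force between the fingers and nut above 0.5 N), for 0.1 s.
2. the nut is brought to the green line (beyond 4.28 rad) with the spanner on it (value of joint nut above 4.28 rad and contact force between wrench and nut above 0.3 N), for 0.1 s.
At the end, for the whole second after the job is handed in: nut beyond 4.28 rad; every thimble present upright (0.12 rad) on the block, within 12 mm of a disc centre, the brass one on the middle disc, the others on the other four; spanner flat on the mat, its origin within 80 mm along and 40 mm across of the mat's centre; all at rest (value of joint nut above 4.28 rad and (horizontal distance between silver1 and mark0 below 0.012 m or horizontal distance between silver1 and mark1 below 0.012 m or horizontal distance between silver1 and mark3 below 0.012 m or horizontal distance between silver1 and mark4 below 0.012 m) and z of silver1 in the frame of block between 0.035 and 0.046 m and angle between each of silver1, silver2, silver3, brassknot, china's own z axis and vertical below 0.12 rad and linear speed of each of silver1, silver2, silver3, brassknot, china, wrench below 0.02 m/s and (horizontal distance between silver2 and mark0 below 0.012 m or horizontal distance between silver2 and mark1 below 0.012 m or horizontal distance between silver2 and mark3 below 0.012 m or horizontal distance between silver2 and mark4 below 0.012 m) and z of silver2 in the frame of block between 0.035 and 0.046 m and (horizontal distance between silver3 and mark0 below 0.012 m or horizontal distance between silver3 and mark1 below 0.012 m or horizontal distance between silver3 and mark3 below 0.012 m or horizontal distance between silver3 and mark4 below 0.012 m) and z of silver3 in the frame of block between 0.035 and 0.046 m and horizontal distance between brassknot and mark2 below 0.012 m and z of brassknot in the frame of block between 0.035 and 0.046 m and (horizontal distance between china and mark0 below 0.012 m or horizontal distance between china and mark1 below 0.012 m or horizontal distance between china and mark3 below 0.012 m or horizontal distance between china and mark4 below 0.012 m) and z of china in the frame of block between 0.035 and 0.046 m and x of wrench in the frame of mat between -0.08 and 0.08 m and y of wrench in the frame of mat between -0.04 and 0.04 m and z of wrench in the frame of mat below 0.012 m and angle between wrench's own z axis and vertical below 0.15 rad); the robot touches nothing.
It fails at once if the fingers bear on the nut beyond the hand-tight range (3.55 rad) (value of joint nut above 3.55 rad and contact force between the fingers and nut above 1 N).
It fails at once if the spanner bears on the nut before it is hand tight (3.0 rad) (value of joint nut below 3 rad and contact force between wrench and nut above 1 N).
It fails at once if a thimble is on the block before the nut is tight (value of joint nut below 4.2 rad and ((z of silver1 in the frame of block between 0.03 and 0.06 m and x of silver1 in the frame of block between -0.06 and 0.06 m and y of silver1 in the frame of block between -0.16 and 0.19 m) or (z of silver2 in the frame of block between 0.03 and 0.06 m and x of silver2 in the frame of block between -0.06 and 0.06 m and y of silver2 in the frame of block between -0.16 and 0.19 m) or (z of silver3 in the frame of block between 0.03 and 0.06 m and x of silver3 in the frame of block between -0.06 and 0.06 m and y of silver3 in the frame of block between -0.16 and 0.19 m) or (z of brassknot in the frame of block between 0.03 and 0.06 m and x of brassknot in the frame of block between -0.06 and 0.06 m and y of brassknot in the frame of block between -0.16 and 0.19 m) or (z of china in the frame of block between 0.03 and 0.06 m and x of china in the frame of block between -0.06 and 0.06 m and y of china in the frame of block between -0.16 and 0.19 m))).
It fails at once if a bystander is moved more than 35 mm or knocked over (distance of any of globe, giftbox, tin, mug, ribbon from where it was at the start of the episode above 0.035 m or angle between any of globe, giftbox, tin, mug, ribbon's own z axis and vertical above 0.6 rad).
Of silver1, silver2, silver3, brassknot, china only 3 to 5 are there at a start; the rules pass over those that are not, and their reading is None.
At some moment in a run one of silver1, silver2, silver3, brassknot, china, wrench may be knocked a few centimetres aside while the robot is not near it.
It also fails if it takes over 210 s, if anything falls off the work surface, if the arm or the gripper's body presses on something with over 40 N, if the wrist force passes 120 N, or if a joint passes its speed limit or range.

## Working session

There is one attempt and no reset: what is moved stays moved. The work goes in short steps, Python scripts to look and compute and a shell command to move; the robot and the scene stay as the last step left them, time stands still between calls to the robot, and variables do not carry over. Pictures are saved under pics/ and viewed, at most 14 in all, crops included, and the job is handed in when it is done.

```bash
mkdir -p pics; ls
python3 - <<'E'
from bench import r, imaging, finder
import cv2
s=r.state(); print({k:s[k] for k in s})
for n in("scene","side","wrist"):
    d=imaging.get_image(n); cv2.imwrite(f"pics/{n}0.png",d["color"]); print(n,d["fovy"],d["cx"],d["cy"],d["R"],d["t"])
E
```

```text
pics
{'t': 0.0, 'joints': array([ 1.12641299e+00,  3.51250731e-01,  1.65242251e+00, -1.69776027e-05,
        1.13908248e+00, -8.45966539e-02]), 'qvel': array([ 0.00137207,  0.0008286 , -0.00104494,  0.00054061, -0.00055375,
        0.00066434]), 'tau': array([ 8.60666205e-04, -5.06089568e+01, -2.91416609e+01, -2.00475233e-05,
        4.39139432e-03,  1.41811640e-05]), 'position': array([0.19348775, 0.51451741, 0.24975106]), 'ee_rot': array([ 1.78921107e-01,  9.83863252e-01, -5.63327647e-04, -1.44583302e-04]), 'ft_force': array([0.3538715 , 1.09363387, 0.03618213]), 'torque': array([-0.02466479,  0.00407808,  0.00589556]), 'grasp_force': 0.0, 'grip_width': 0.08546651881083044}
scene 54.954187129055 273.39086230610275 213.98920172226582 [[-0.1867461   0.98240735 -0.00129815]
 [ 0.68175061  0.12864252 -0.72018554]
 [-0.70734857 -0.13537685 -0.6937803 ]] [ 0.05870459 -0.33648127  1.41642175]
side 48.31647628144178 283.7119352978807 203.04150871889593 [[ 0.92386601 -0.38271488 -0.0009606 ]
 [-0.25859172 -0.62238092 -0.73876405]
 [ 0.28213814  0.68276739 -0.67396347]] [-0.49948122  0.24893636  1.00173827]
wrist 65.70646984690485 279.34899533924 204.74014711718166 [[ 3.51712118e-01  9.36108161e-01 -3.11939731e-04]
 [ 8.91723549e-01 -3.34934618e-01  3.04381199e-01]
 [ 2.84829245e-01 -1.07332720e-01 -9.52550255e-01]] [-0.54909137 -0.0397819   0.37977943]
```

View pics/scene0.png

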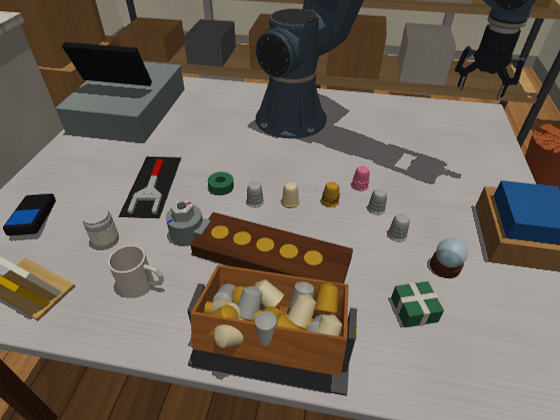

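View pics/side0.png

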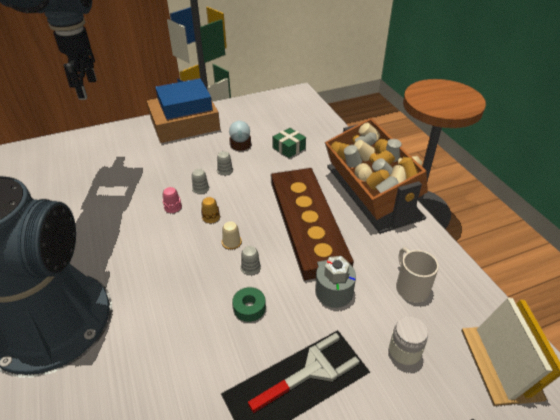

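```bash
cat > h.py <<'E'
import numpy as np, cv2
from bench import r, imaging, finder
from scipy.optimize import least_squares
from scipy.spatial.transform import Rotation as Ro
def foc(d): return d["color"].shape[0]/2/np.tan(np.radians(d["fovy"])/2)
def proj(d,X,name):
    C=np.atleast_2d(X)@d["R"].T+d["t"]; f=foc(d)
    if name=="wrist":
        rr=np.hypot(C[:,0],C[:,1]); th=np.arctan2(rr,C[:,2]); p=C[:,:2]/np.maximum(rr,1e-9)[:,None]*th[:,None]*f
    else: p=C[:,:2]/C[:,2:]*f
    return p+[d["cx"],d["cy"]]
def back(d,uv,z,name):
    p=(np.atleast_2d(uv)-[d["cx"],d["cy"]])/foc(d)
    if name=="wrist":
        th=np.hypot(*p.T)[:,None]; v=np.c_[p/np.maximum(th,1e-9)*np.sin(th),np.cos(th)]
    else: v=np.c_[p,np.ones(len(p))]
    v=v@d["R"]; c=-d["R"].T@d["t"]
    return c+v*((z-c[2])/v[:,2])[:,None]
def ring(rad,z,n=48):
    a=np.linspace(0,2*np.pi,n,endpoint=False); return np.c_[rad*np.cos(a),rad*np.sin(a),0*a+z]
THIM=np.vstack([ring(.0245,0),ring(.0195,.05),ring(.014,.058),ring(.007,.0615)])
def box(d,X,n):
    p=proj(d,X,n); return np.r_[p.min(0),p.max(0)]
def fitpos(obs,model,x0,z=0):   # obs: list of (d,name,bbox)
    f=lambda q: np.concatenate([box(d,model+[q[0],q[1],z],n)-b for d,n,b in obs])
    s=least_squares(f,x0); return s.x,np.sqrt(np.mean(s.fun**2))
def tdown(yaw):  # TCP y axis at angle yaw
    return 0
def tcp():
    s=r.state(); R=Ro.from_quat(s["ee_rot"]).as_matrix()
    return dict(t=round(s["t"],2),p=s["position"].round(4),yaw=round(float(np.degrees(np.arctan2(R[1,1],R[0,1]))),2),tilt=round(float(np.degrees(np.arccos(-R[2,2]))),2),j=s["joints"].round(2),w=round(float(s["grip_width"]),4),f=s["ft_force"].round(1))
E
python3 - <<'E'
from h import *
D={n:imaging.get_image(n) for n in("scene","side")}
for n in D:
    for q in("silver1","brassknot","china","globe","giftbox","tin","mug","ribbon"):
        for g in finder.regions_of(q,n)[:7]:
            if g["score"]<.3: continue
            b=np.array(g["bbox"],float); x=back(D[n],[(b[0]+b[2])/2,(b[1]+b[3])/2],.03,n)[0]
            if q in("silver1","brassknot","china"):
                x,e=fitpos([(D[n],n,b)],THIM,x[:2])
            else:e=0
            print(n,q,round(g["score"],2),b,x[:2].round(3),round(e,1))
# discs
    hsv=cv2.cvtColor(D[n]["color"],cv2.COLOR_BGR2HSV)
    m=cv2.inRange(hsv,(15,120,110),(32,255,255))
    _,_,st,c=cv2.connectedComponentsWithStats(m)
    for s,cc in zip(st[1:],c[1:]):
        if 40<s[4]<400: print("disc",n,s[4],cc.round(1),back(D[n],cc,.04,n)[0].round(4))
    for q in("wrench","mat","nut"):
        for g in finder.regions_of(q,n)[:2]:
            ys,xs=np.nonzero(g["region"]); P=back(D[n],np.c_[xs,ys],{"wrench":.017,"mat":.003,"nut":.095}[q],n)[:,:2]
            (c,wh,a)=cv2.minAreaRect(P.astype(np.float32)*1000)
            print(q,n,round(g["score"],2),g["bbox"],"mean",P.mean(0).round(4),"rect",np.round(c,1),np.round(wh,1),round(a,1))
E
```

```text
scene silver1 0.62 [244.4 183.2 265.6 207.1] [ 0.45  -0.025] 1.3
scene silver1 0.59 [368.5 186.5 385.7 212.3] [0.406 0.3  ] 1.1
scene silver1 0.57 [389.  215.5 410.4 240.7] [0.503 0.355] 1.0
scene silver1 0.54 [166.1 199.3 353.8 282. ] [0.616 0.024] 62.3
scene brassknot 0.96 [321.1 180.  341.6 210.5] [0.412 0.179] 1.8
scene brassknot 0.77 [349.6 168.9 371.9 191.9] [0.334 0.254] 1.5
scene china 0.68 [167.  200.5 350.5 280. ] [0.615 0.021] 60.5
scene china 0.68 [170.2 200.6 194.9 219. ] [ 0.541 -0.198] 3.3
scene china 0.64 [283.6 180.2 300.  209. ] [0.429 0.073] 1.2
scene globe 0.76 [430.2 236.5 468.9 276. ] [0.58 0.46] 0
scene giftbox 0.73 [389.7 281.5 440.7 326.3] [0.726 0.375] 0
scene tin 0.76 [ 81.  205.2 120.3 248.6] [ 0.642 -0.37 ] 0
scene tin 0.68 [107.2 244.1 164.4 297.7] [ 0.753 -0.227] 0
scene mug 0.98 [108.  240.6 163.7 299. ] [ 0.75  -0.228] 0
scene ribbon 0.87 [207.7 167.8 232.7 195.3] [ 0.418 -0.13 ] 0
scene ribbon 0.51 [164.4 200.1 353.4 281.8] [0.615 0.022] 0
disc scene 143 [61.  67.7] [-0.145  -0.9549  0.04  ]
disc scene 220 [532.5  79.5] [-0.3819  0.8738  0.04  ]
disc
[... 2534 characters left out ...]
[0.6459 0.1538 0.04  ]
disc side 168 [303.4 201. ] [0.6364 0.0967 0.04  ]
disc side 124 [208.1 202.6] [0.4052 0.1861 0.04  ]
disc side 185 [309.5 216. ] [0.6273 0.0395 0.04  ]
disc side 199 [315.7 232.2] [ 0.6175 -0.0177  0.04  ]
disc side 220 [322.7 249.6] [ 0.6083 -0.0751  0.04  ]
wrench side 0.36 [188.8, 171.9, 206.9, 193.2] mean [0.41   0.3058] rect [412.1 309.5] [108.7  41.5] 75.7
mat side 0.8 [222.7, 332.7, 367.9, 419.1] mean [ 0.422  -0.3341] rect [ 428.4 -332.5] [270.4 110.7] 8.0
nut side 0.95 [325.4, 259.8, 345.7, 283.2] mean [ 0.5849 -0.1839] rect [ 586.3 -179. ] [64.1 43.8] 61.8
nut side 0.47 [271.5, 169.1, 354.3, 309.1] mean [ 0.5861 -0.0671] rect [589.9 -50.7] [442.4 121.5] 80.8
```

```bash
M="python3 -m inch"; python3 -m inch '[[[0.53,-0.91,0],[0,0,0],1],[[0.53,-0.91,0],[0,0,0],1],[[0.53,-0.91,0],[0,0,0],1],[[0.53,-0.91,0],[0,0,0],1]]' && python3 -m inch '[[[0.53,-0.91,0],[0,0,0],1],[[0.53,-0.91,0],[0,0,0],1],[[0.53,-0.91,0],[0,0,0],1],[[0.53,-0.91,0],[0,0,0],1]]' && python3 -m inch '[[[0.53,-0.91,0],[0,0,0],1],[[0.53,-0.91,0],[0,0,0],1],[[0.53,-0.91,0],[0,0,0],1],[[0.53,-0.91,0],[0,0,0],1]]' && python3 -m inch '[[[0.53,-0.91,0],[0,0,0],1],[[0.53,-0.91,0],[0,0,0],1],[[0.53,-0.91,0],[0,0,0],1],[[0.53,-0.91,0],[0,0,0],1]]'  && python3 -m inch '[[[0.53,-0.91,0],[0,0,0],1],[[0.53,-0.91,0],[0,0,0],1],[[0.53,-0.91,0],[0,0,0],1],[[0.53,-0.91,0],[0,0,0],1],[[0.53,-0.91,0],[0,0,0],1]]'
python3 - <<'E'
from h import *
print(tcp())
n="wrist"; d=imaging.get_image(n); cv2.imwrite("pics/w1.png",d["color"])
print(proj(d,[[.5947,-.1675,.095]],n), proj(d,[[.5947+.023*np.cos(a),-.1675+.023*np.sin(a),.095] for a in np.radians([110,140])],n))
E
```

```text
t: 1.75
position: [0.2746, 0.3751, 0.2504]
ee_rot: [0.18, 0.984, -0.0, 0.0]
ft_force: [0.2, -0.1, -0.1]
grip_width: 0.0853
grasp_force: 0.0
t: 2.15
position: [0.3543, 0.239, 0.2505]
ee_rot: [0.181, 0.984, -0.0, 0.0]
ft_force: [-0.5, -0.5, 0.1]
grip_width: 0.0851
grasp_force: 0.0
t: 2.55
position: [0.4341, 0.1027, 0.2504]
ee_rot: [0.181, 0.984, -0.0, 0.001]
ft_force: [-0.3, -0.2, 0.1]
grip_width: 0.0857
grasp_force: 0.0
t: 2.95
position: [0.5137, -0.0337, 0.2501]
ee_rot: [0.18, 0.984, -0.0, 0.0]
ft_force: [-0.9, -0.1, -0.1]
grip_width: 0.0851
grasp_force: 0.0
t: 3.45
position: [0.5916, -0.1673, 0.2496]
ee_rot: [0.179, 0.984, 0.0, -0.0]
ft_force: [0.8, 0.1, 0.3]
grip_width: 0.0856
grasp_force: 0.0
{'t': 3.45, 'p': array([ 0.5916, -0.1673,  0.2496]), 'yaw': 69.34, 'tilt': 0.06, 'j': array([-0.35,  0.47,  1.47,  0.  ,  1.2 , -1.56]), 'w': 0.0856, 'f': array([0.8, 0.1, 0.3])}
[[280.77743491 196.24346096]] [[300.61832349 179.92046051]
 [289.52752083 172.42774152]]
```

View pics/w1.png

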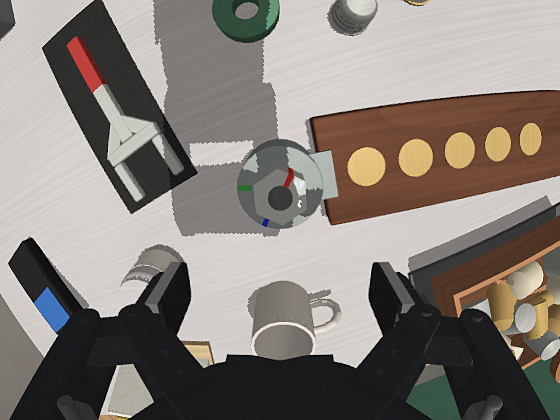

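```bash
cat > look.py <<'E'
from h import *
def nutlook(d,n,c0):
    h=cv2.cvtColor(d["color"],cv2.COLOR_BGR2HSV); c=proj(d,[[*c0,.095]],n)[0]
    yy,xx=np.mgrid[:420,:560]; near=np.hypot(xx-c[0],yy-c[1])<55
    red=near&((h[...,0]<8)|(h[...,0]>172))&(h[...,1]>140)&(h[...,2]>70)
    blu=near&(h[...,0]>105)&(h[...,0]<130)&(h[...,1]>140)&(h[...,2]>60)
    grn=near&(h[...,0]>50)&(h[...,0]<80)&(h[...,1]>120)&(h[...,2]>50)
    out={}
    for k,m,z in(("red",red,.0955),("blue",blu,.0655),("green",grn,.0655)):
        ys,xs=np.nonzero(m)
        if len(xs)<4: continue
        P=back(d,np.c_[xs,ys],z,n)[:,:2]; v=P.mean(0)-c0
        w=np.linalg.eigh(np.cov(P.T))[1][:,1]; w*=np.sign(w@v)
        out[k]=(len(xs),v.round(4),"ang",round(np.degrees(np.arctan2(v[1],v[0])),1),"pca",round(np.degrees(np.arctan2(w[1],w[0])),1))
    return out
def discs(d,n):
    h=cv2.cvtColor(d["color"],cv2.COLOR_BGR2HSV); m=cv2.inRange(h,(15,90,110),(32,255,255))
    _,_,st,c=cv2.connectedComponentsWithStats(m); P=[]
    for s,cc in zip(st[1:],c[1:]):
        if s[4]>300:
            p=back(d,cc,.04,n)[0,:2]
            if abs((p-[.629,.04])@[.9866,-.1634])<.02: P.append(p)
    return np.array(P)
E
python3 - <<'E'
from look import *
n="wrist"; d=imaging.get_image(n)
g=finder.regions_of("nut",n)
for x in g[:3]: print(x["score"],x["bbox"])
print(discs(d,n).round(4))
h=cv2.cvtColor(d["color"],cv2.COLOR_BGR2HSV)
# stud: dark disc
c=proj(d,[.5947,-.1675,.099],n)[0]; yy,xx=np.mgrid[:420,:560]
m=(np.hypot(xx-c[0],yy-c[1])<22)&(h[...,2]<85); ys,xs=np.nonzero(m)
print("stud",len(xs),xs.mean(),ys.mean(),back(d,[np.median(xs),np.median(ys)],.099,n))
print(nutlook(d,n,np.array([.5947,-.1675])))
for q in("wrench","mat"):
    for g in finder.regions_of(q,n)[:2]:
        ys,xs=np.nonzero(g["region"]); P=back(d,np.c_[xs,ys],{"wrench":.017,"mat":.003}[q],n)[:,:2]
        c,wh,a=cv2.minAreaRect(P.astype(np.float32)*1000)
        print(q,round(g["score"],2),g["bbox"],"rect",np.round(c,1),np.round(wh,1),round(a,1))
cv2.imwrite("pics/w1c.png",cv2.resize(d["color"][130:250,200:360],None,fx=4,fy=4,interpolation=cv2.INTER_CUBIC))
E
```

```text
0.92 [254.1, 164.4, 309.9, 226.6]
[[ 0.6481  0.1534]
 [ 0.6386  0.096 ]
 [ 0.6291  0.0386]
 [ 0.6196 -0.0187]
 [ 0.6103 -0.0759]]
stud 481 278.97920997921 198.64033264033264 [[ 0.59497653 -0.16848619  0.099     ]]
{'red': (99, array([-0.0136,  0.0125]), 'ang', np.float64(137.5), 'pca', np.float64(143.8)), 'blue': (36, array([ 0.0279, -0.0272]), 'ang', np.float64(-44.3), 'pca', np.float64(-41.4)), 'green': (60, array([-0.0126, -0.0333]), 'ang', np.float64(-110.8), 'pca', np.float64(-114.2))}
wrench 0.63 [70.4, 35.2, 181.3, 202.0] rect [ 442.6 -324.1] [223.1  79.6] 9.4
mat 0.89 [39.6, 3.0, 198.3, 214.3] rect [ 432.2 -331.6] [270.2 111.4] 8.0
```

View pics/w1c.png

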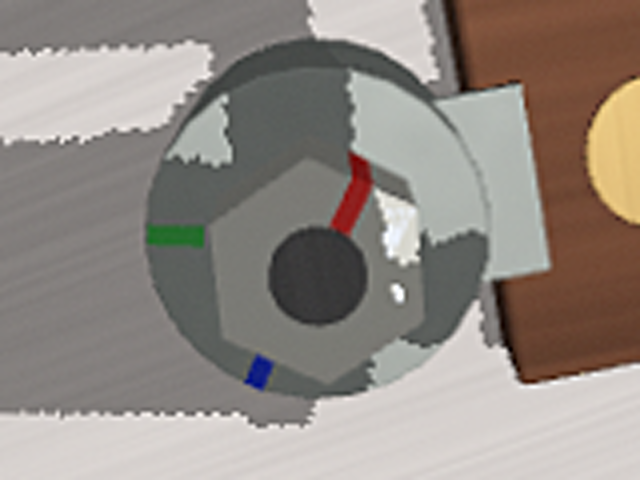

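Run:
```python
from look import *
n="wrist"; d=imaging.get_image(n)
V=np.array([(308,157),(410,182),(424,317),(328,383),(222,338),(210,225)])/4+[200,130]
P=back(d,V,.095,n)[:,:2]; c=P.mean(0); print(c, np.linalg.norm(P-c,axis=1)); a=np.degrees(np.arctan2(*(P-c).T[::-1])); print(a, a%60)
S=back(d,np.array([(342,232),(362,185)])/4+[200,130],.095,n)[:,:2]-[.595,-.168]; print(S,np.degrees(np.arctan2(S[:,1],S[:,0])))
```

```text
[ 0.59474501 -0.16813707] [0.0255349  0.02856026 0.02688349 0.02762055 0.02723056 0.02582465]
[ 163.87141053  113.62173548   44.26681621  -15.19953248  -73.21272716
 -133.56077598] [43.87141053 53.62173548 44.26681621 44.80046752 46.78727284 46.43922402]
[[-0.00623065  0.00804782]
 [-0.01473956  0.01587424]] [127.74716978 132.87734279]
```

```bash
python3 -m inch '[[[0.023,-0.005,-0.6],[0,0,0.05],1],[[0.023,-0.005,-0.6],[0,0,0.05],1],[[0.023,-0.005,-0.6],[0,0,0.05],1],[[0.023,-0.005,-0.6],[0,0,0.05],1]]' | tail -6 && python3 -m inch '[[[0,0,-0.3],[0,0,0],1],[[0,0,-0.49],[0,0,0],1],[[0,0,-0.49],[0,0,0],1],[[0,0,-0.49],[0,0,0],1]]' && python3 -m inch '[[[0,0,0],[0,0,0],0],[[0,0,0],[0,0,0],0],[[0,0,0],[0,0,0],0],[[0,0,0],[0,0,0],0],[[0,0,0],[0,0,0],0],[[0,0,0],[0,0,0],0]]'
python3 -c "
from h import *
print(tcp())"
```

```text
t: 4.15
position: [0.5948, -0.1681, 0.1613]
ee_rot: [0.129, 0.992, 0.0, 0.0]
ft_force: [1.1, 0.3, 0.9]
grip_width: 0.0854
grasp_force: 0.0
t: 4.55
position: [0.5958, -0.1688, 0.0895]
ee_rot: [0.13, 0.992, -0.0, 0.001]
ft_force: [-0.0, -0.2, 0.4]
grip_width: 0.0856
grasp_force: 0.0
t: 5.15
position: [0.5953, -0.1683, 0.0885]
ee_rot: [0.13, 0.992, 0.0, 0.001]
ft_force: [-2.1, 3.5, 10.5]
grip_width: 0.0451
grasp_force: 60.5
{'t': 5.15, 'p': array([ 0.5953, -0.1683,  0.0885]), 'yaw': 75.11, 'tilt': 0.12, 'j': array([-0.35,  0.67,  1.58,  0.  ,  0.89, -1.66]), 'w': 0.0451, 'f': array([-2.1,  3.5, 10.5])}
```

```bash
python3 -m inch '[[[0,0,0],[0,0,-0.07],0],[[0,0,0],[0,0,-0.14],0],[[0,0,0],[0,0,-0.21],0],[[0,0,0],[0,0,-0.28],0],[[0,0,0],[0,0,-0.35],0],[[0,0,0],[0,0,-0.42],0],[[0,0,0],[0,0,-0.49],0],[[0,0,0],[0,0,-0.53],0]]' && python3 -c "
from h import *
print(tcp(),r.state()['torque'])" && python3 -m inch '[[[0,0,0],[0,0,-0.07],0],[[0,0,0],[0,0,-0.14],0],[[0,0,0],[0,0,-0.21],0],[[0,0,0],[0,0,-0.28],0],[[0,0,0],[0,0,-0.35],0],[[0,0,0],[0,0,-0.42],0],[[0,0,0],[0,0,-0.49],0],[[0,0,0],[0,0,-0.53],0]]'; python3 -c "
from h import *
print(tcp(),r.state()['torque'])
print(nl) if 0 else None"
```

```text
t: 5.95
position: [0.5953, -0.1682, 0.0885]
ee_rot: [0.615, 0.789, 0.0, 0.001]
ft_force: [-1.5, 3.6, 9.5]
grip_width: 0.0453
grasp_force: 60.4
{'t': 5.95, 'p': array([ 0.5953, -0.1682,  0.0885]), 'yaw': 14.1, 'tilt': 0.1, 'j': array([-0.35,  0.67,  1.58,  0.  ,  0.89, -0.6 ]), 'w': 0.0453, 'f': array([-1.5,  3.6,  9.5])} [0.48046846 0.50045316 0.14955104]
t: 6.75
position: [0.5953, -0.1682, 0.0885]
ee_rot: [0.929, 0.369, 0.001, 0.0]
ft_force: [-1.3, 3.5, 10.4]
grip_width: 0.0447
grasp_force: 60.6
{'t': 6.75, 'p': array([ 0.5953, -0.1682,  0.0885]), 'yaw': -46.64, 'tilt': 0.11, 'j': array([-0.35,  0.67,  1.58,  0.  ,  0.89,  0.46]), 'w': 0.0447, 'f': array([-1.3,  3.5, 10.4])} [0.71158879 0.46046039 0.1018519 ]
```

```bash
python3 -m inch '[[[0,0,0],[0,0,-0.07],0],[[0,0,0],[0,0,-0.14],0],[[0,0,0],[0,0,-0.21],0],[[0,0,0],[0,0,-0.28],0],[[0,0,0],[0,0,-0.35],0],[[0,0,0],[0,0,-0.42],0],[[0,0,0],[0,0,-0.49],0],[[0,0,0],[0,0,-0.525],0]]' && python3 -m inch '[[[0,0,0],[0,0,0],0],[[0,0,0],[0,0,0],0],[[0,0,0],[0,0,0],0]]'
python3 - <<'E'
from look import *
print(tcp(),r.state()['torque'])
d=imaging.get_image("wrist"); print(nutlook(d,"wrist",np.array([.595,-.168])))
cv2.imwrite("pics/w2c.png",cv2.resize(d["color"][130:290,180:390],None,fx=3,fy=3,interpolation=cv2.INTER_CUBIC))
E
```

```text
t: 7.55
position: [0.5954, -0.1683, 0.0886]
ee_rot: [0.989, -0.146, 0.001, -0.0]
ft_force: [-1.7, 3.8, 10.3]
grip_width: 0.0451
grasp_force: 60.6
t: 7.85
position: [0.5954, -0.1682, 0.0886]
ee_rot: [0.99, -0.144, 0.001, -0.0]
ft_force: [-1.2, 3.4, 10.1]
grip_width: 0.0453
grasp_force: 60.7
{'t': 7.85, 'p': array([ 0.5954, -0.1682,  0.0886]), 'yaw': -106.53, 'tilt': 0.12, 'j': array([-0.35,  0.67,  1.58,  0.  ,  0.89,  1.51]), 'w': 0.0453, 'f': array([-1.2,  3.4, 10.1])} [ 0.74890542  0.33304675 -0.11971713]
{'red': (348, array([ 0.0125, -0.0139]), 'ang', np.float64(-47.9), 'pca', np.float64(-44.6))}
```

View pics/w2c.png

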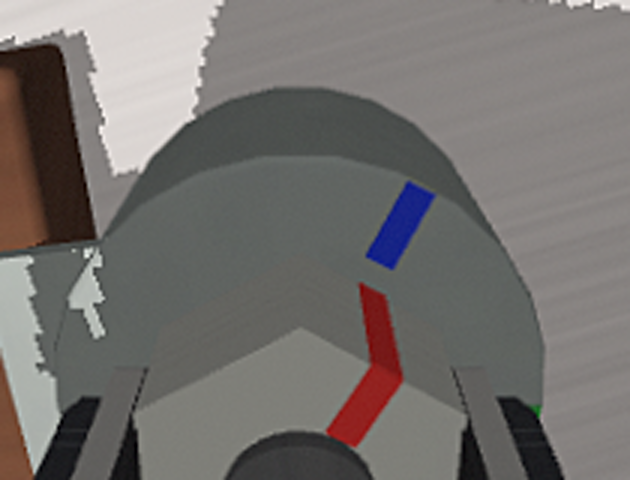

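```bash
python3 -m inch '[[[0,0,0],[0,0,0],1],[[0,0,0],[0,0,0],1],[[0,0,0],[0,0,0],1],[[0,0,0],[0,0,0],1],[[0,0,0.33],[0,0,0],1],[[0,0,0.67],[0,0,0],1],[[0,0,1],[0,0,0],1],[[0,0,1],[0,0,0],1]]' && python3 -m inch '[[[-0.55,-0.53,0],[0,0,0.226],1],[[-0.55,-0.53,0],[0,0,0.226],1],[[-0.55,-0.53,0],[0,0,0.226],1],[[-0.55,-0.53,0],[0,0,0.226],1]]'
python3 - <<'E'
from look import *
print(tcp())
n="wrist";d=imaging.get_image(n); cv2.imwrite("pics/w3.png",d["color"])
print(nutlook(d,n,np.array([.595,-.168])))
for q in("wrench","mat"):
    for g in finder.regions_of(q,n)[:2]:
        ys,xs=np.nonzero(g["region"]); P=back(d,np.c_[xs,ys],{"wrench":.017,"mat":.003}[q],n)[:,:2]
        c,wh,a=cv2.minAreaRect(P.astype(np.float32)*1000)
        print(q,round(g["score"],2),g["bbox"],"rect",np.round(c,1),np.round(wh,1),round(a,1))
h=cv2.cvtColor(d["color"],cv2.COLOR_BGR2HSV); m=((h[...,0]<8)|(h[...,0]>172))&(h[...,1]>140)&(h[...,2]>70)
_,l,st,_=cv2.connectedComponentsWithStats(m.astype(np.uint8)); k=1+st[1:,4].argmax(); ys,xs=np.nonzero(l==k)
P=back(d,np.c_[xs,ys],.017,n)[:,:2]; print("handle",st[k], [np.round(v,1) for v in cv2.minAreaRect(P.astype(np.float32)*1000)])
E
```

```text
t: 8.7
position: [0.597, -0.1693, 0.244]
ee_rot: [0.99, -0.144, 0.006, 0.001]
ft_force: [0.0, -0.1, -1.0]
grip_width: 0.0853
grasp_force: 0.0
t: 9.1
position: [0.5106, -0.2495, 0.2366]
ee_rot: [0.997, 0.082, -0.0, -0.0]
ft_force: [-0.2, 0.7, -0.3]
grip_width: 0.0853
grasp_force: 0.0
{'t': 9.1, 'p': array([ 0.5106, -0.2495,  0.2366]), 'yaw': -80.55, 'tilt': 0.03, 'j': array([-0.54,  0.4 ,  1.62, -0.  ,  1.13,  0.87]), 'w': 0.0853, 'f': array([-0.2,  0.7, -0.3])}
{'red': (92, array([ 0.0127, -0.014 ]), 'ang', np.float64(-47.8), 'pca', np.float64(-79.6)), 'blue': (72, array([ 0.0255, -0.0248]), 'ang', np.float64(-44.2), 'pca', np.float64(-43.9))}
wrench 0.95 [302.3, 143.0, 374.9, 322.7] rect [ 444.7 -326.2] [224.3  76. ] 9.9
wrench 0.34 [0.7, 0.0, 260.4, 134.8] rect [620.6 -10.6] [407.  128.7] 80.7
mat 0.68 [283.8, 134.7, 390.9, 332.7] rect [ 432.1 -331.6] [269.7 110.9] 8.2
handle [322 265  20  55 817] [array([ 373.7, -339. ]), array([83.1, 20.6]), np.float64(9.8)]
```

View pics/w3.png

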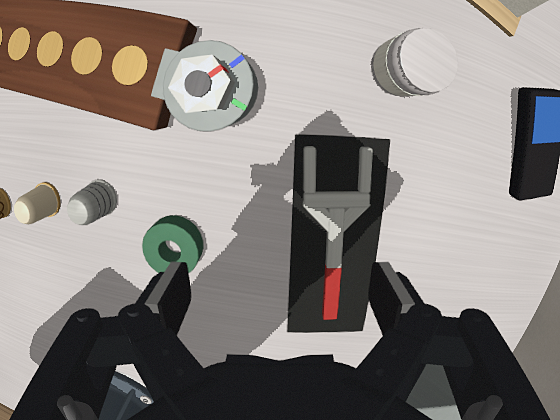

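```bash
python3 -m inch '[[[-0.524,-0.52,0],[0,0,0],1],[[-0.524,-0.52,0],[0,0,0],1],[[-0.524,-0.52,0],[0,0,0],1],[[-0.524,-0.52,-0.3],[0,0,0],1],[[-0.524,-0.52,-0.6],[0,0,0],1],[[-0.524,-0.52,-0.91],[0,0,0],1],[[-0.524,-0.52,-0.91],[0,0,0],1]]' && python3 -m inch '[[[0,0,-0.25],[0,0,0],1],[[0,0,-0.5],[0,0,0],1],[[0,0,-0.5],[0,0,0],1],[[0,0,-0.5],[0,0,0],1]]' && python3 -c "
from h import *
print(tcp())"
```

```text
t: 9.95
position: [0.4321, -0.3231, 0.0952]
ee_rot: [0.997, 0.081, -0.003, -0.004]
ft_force: [0.8, 0.3, 0.2]
grip_width: 0.0851
grasp_force: 0.0
t: 10.35
position: [0.4347, -0.3262, 0.0272]
ee_rot: [0.997, 0.082, 0.0, 0.0]
ft_force: [0.5, 0.5, 0.0]
grip_width: 0.0854
grasp_force: 0.0
{'t': 10.35, 'p': array([ 0.4347, -0.3262,  0.0272]), 'yaw': -80.62, 'tilt': 0.07, 'j': array([-0.73,  0.67,  1.81,  0.  ,  0.67,  0.68]), 'w': 0.0854, 'f': array([0.5, 0.5, 0. ])}
```

```bash
python3 -m inch '[[[-0.01,-0.009,-0.022],[0,0,0],1],[[-0.01,-0.009,-0.022],[0,0,0],0],[[-0.01,-0.009,-0.022],[0,0,0],0],[[-0.01,-0.009,-0.022],[0,0,0],0],[[-0.01,-0.009,-0.022],[0,0,0],0],[[-0.01,-0.009,-0.022],[0,0,0],0],[[-0.01,-0.009,-0.022],[0,0,0],0],[[-0.01,-0.009,-0.022],[0,0,0],0]]' && python3 -m inch '[[[0,0,0],[0,0,0],0],[[0,0,0],[0,0,0],0],[[0,0,0.2],[0,0,0],0],[[0,0,0.5],[0,0,0],0],[[0,0,0.8],[0,0,0],0],[[0,0,0.8],[0,0,0],0],[[0,0,0.8],[0,0,0],0]]'
python3 - <<'E'
from look import *
print(tcp())
n="wrist";d=imaging.get_image(n); cv2.imwrite("pics/w4.png",d["color"])
E
```

```text
t: 11.15
position: [0.4322, -0.3276, 0.0225]
ee_rot: [0.997, 0.082, 0.0, 0.0]
ft_force: [-0.4, 1.0, 5.9]
grip_width: 0.0165
grasp_force: 60.4
t: 11.85
position: [0.4319, -0.3272, 0.142]
ee_rot: [0.997, 0.082, 0.0, 0.0]
ft_force: [-0.7, -0.1, -3.7]
grip_width: 0.0164
grasp_force: 59.7
{'t': 11.85, 'p': array([ 0.4319, -0.3272,  0.142 ]), 'yaw': -80.61, 'tilt': 0.03, 'j': array([-0.73,  0.47,  1.77,  0.  ,  0.9 ,  0.67]), 'w': 0.0164, 'f': array([-0.7, -0.1, -3.7])}
```

View pics/w4.png

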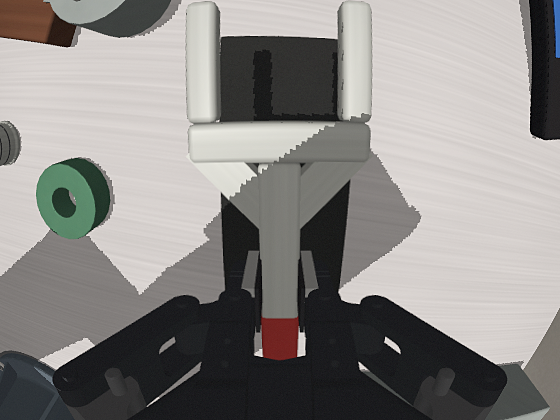

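Run:
```python
from look import *
n="wrist";d=imaging.get_image(n)
uv=[(187,158),(370,158),(219,30),(338,30),(221,115),(340,115),(203,3),(357,3),(279,122)]
P=back(d,uv,.1365,n); s=r.state(); R=Ro.from_quat(s["ee_rot"]).as_matrix()
for u,p in zip(uv,P): print(u,((p-s["position"])@R).round(4))
```

```text
(187, 158) [ 0.0571 -0.037   0.0038]
(370, 158) [0.0571 0.0378 0.0036]
(219, 30) [ 0.1085 -0.0228  0.0036]
(338, 30) [0.1085 0.0236 0.0035]
(221, 115) [ 0.0741 -0.0222  0.0037]
(340, 115) [0.0742 0.0246 0.0036]
(203, 3) [ 0.1207 -0.0294  0.0036]
(357, 3) [0.1207 0.0314 0.0035]
(279, 122) [0.071  0.0006 0.0036]
```

```bash
python3 -m inch '[[[0.15,0.15,0],[0,0,0.075],0],[[0.3,0.3,0],[0,0,0.15],0],[[0.45,0.45,0],[0,0,0.225],0],[[0.588,0.595,0],[0,0,0.298],0],[[0.588,0.595,0],[0,0,0.298],0],[[0.588,0.595,0],[0,0,0.298],0],[[0.588,0.595,0],[0,0,0.298],0]]'
python3 - <<'E'
from look import *
print(tcp())
n="wrist";d=imaging.get_image(n); cv2.imwrite("pics/w5.png",d["color"])
s=r.state();R=Ro.from_quat(s["ee_rot"]).as_matrix(); print("jaw",s["position"]+R@[.1025,.0008,.0125])
E
```

```text
t: 12.65
position: [0.5193, -0.2383, 0.1409]
ee_rot: [0.929, 0.37, -0.001, -0.001]
ft_force: [0.5, -0.5, -4.1]
grip_width: 0.0164
grasp_force: 59.7
{'t': 12.65, 'p': array([ 0.5193, -0.2383,  0.1409]), 'yaw': -46.57, 'tilt': 0.12, 'j': array([-0.51,  0.52,  1.69, -0.  ,  0.93,  0.3 ]), 'w': 0.0164, 'f': array([ 0.5, -0.5, -4.1])}
jaw [ 0.59429194 -0.1686469   0.12858094]
```

View pics/w5.png

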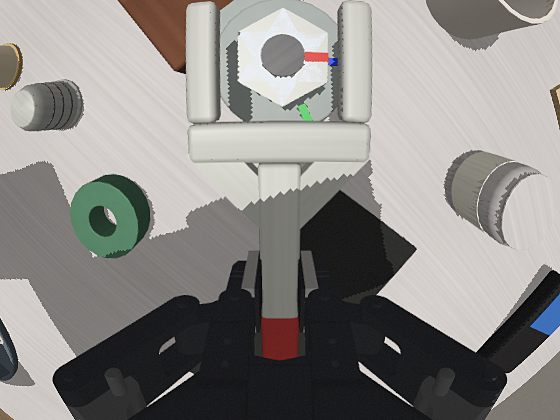

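Run:
```python
from look import *
n="wrist";d=imaging.get_image(n); s=r.state();R=Ro.from_quat(s["ee_rot"]).as_matrix()
for uv,z in(((238,57),.095),((331,57),.095),((287,7),.095),((286,107),.095),((283,56),.099)):
    print(uv,((back(d,uv,z,n)[0]-s["position"])@R).round(4), back(d,uv,z,n)[0].round(4))
```

```text
(238, 57) [ 0.1028 -0.0211  0.0464] [ 0.5796 -0.1527  0.095 ]
(331, 57) [0.103  0.0267 0.0464] [ 0.6126 -0.1872  0.095 ]
(287, 7) [0.1299 0.0041 0.0464] [ 0.6166 -0.1523  0.095 ]
(286, 107) [0.0761 0.0036 0.0464] [ 0.5771 -0.189   0.095 ]
(283, 56) [0.1023 0.002  0.0424] [ 0.5951 -0.1698  0.099 ]
```

```bash
python3 -m inch '[[[0.008,-0.005,0],[0,0,0],0],[[0.008,-0.005,-0.1],[0,0,0],0],[[0.008,-0.005,-0.2],[0,0,0],0],[[0.008,-0.005,-0.27],[0,0,0],0],[[0.008,-0.005,-0.307],[0,0,0],0],[[0.008,-0.005,-0.307],[0,0,0],0],[[0.008,-0.005,-0.307],[0,0,0],0]]'; python3 -c "
from h import *
print(tcp(),r.state()['torque'])"
```

```text
t: 13.45
position: [0.5216, -0.2389, 0.0962]
ee_rot: [0.929, 0.371, 0.0, 0.0]
ft_force: [0.0, 0.2, -2.9]
grip_width: 0.0162
grasp_force: 59.6
{'t': 13.45, 'p': array([ 0.5216, -0.2389,  0.0962]), 'yaw': -46.47, 'tilt': 0.02, 'j': array([-0.51,  0.59,  1.71,  0.  ,  0.84,  0.3 ]), 'w': 0.0162, 'f': array([ 0. ,  0.2, -2.9])} [ 0.00365527 -0.0655056  -0.05032166]
```

```bash
python3 -c "
import numpy as np
def rows(a0,steps,R=.1022):
  for s in steps:
    a=np.radians(a0-s); b=np.radians(a0); v=-R*(np.array([np.cos(a),np.sin(a)])-np.array([np.cos(b),np.sin(b)]))/.15
    print(s,v.round(3),round(-np.radians(s)/2,3))
rows(43.8,[6,12,18,24,30,36,42,48]); rows(-4.2,[5,10,15,20,23,26,28,30])"
```

```text
6 [-0.047  0.054] -0.052
12 [-0.087  0.113] -0.105
18 [-0.122  0.175] -0.157
24 [-0.149  0.241] -0.209
30 [-0.17   0.309] -0.262
36 [-0.183  0.379] -0.314
42 [-0.189  0.45 ] -0.367
48 [-0.188  0.521] -0.419
5 [0.007 0.059] -0.044
10 [0.019 0.117] -0.087
15 [0.036 0.174] -0.131
20 [0.058 0.229] -0.175
23 [0.074 0.262] -0.201
26 [0.091 0.293] -0.227
28 [0.103 0.313] -0.244
30 [0.116 0.333] -0.262
```

```bash
python3 -m inch '[[[-0.047,0.054,0],[0,0,-0.052],0],[[-0.087,0.113,0],[0,0,-0.105],0],[[-0.122,0.175,0],[0,0,-0.157],0],[[-0.149,0.241,0],[0,0,-0.209],0],[[-0.17,0.309,0],[0,0,-0.262],0],[[-0.183,0.379,0],[0,0,-0.314],0],[[-0.189,0.45,0],[0,0,-0.367],0],[[-0.188,0.521,0],[0,0,-0.419],0]]' && python3 -m inch '[[[0,0,0],[0,0,0],0],[[0,0,0],[0,0,0],0]]'
python3 - <<'E'
from look import *
print(tcp(),r.state()['torque'])
s=r.state();R=Ro.from_quat(s["ee_rot"]).as_matrix(); print("jaw",s["position"]+R@[.1022,0,.0125])
for n in("wrist","scene","side"):
    d=imaging.get_image(n); print(n,nutlook(d,n,np.array([.5954,-.1682])))
    if n=="wrist": cv2.imwrite("pics/w6.png",d["color"])
E
```

```text
t: 14.25
position: [0.4933, -0.1604, 0.0966]
ee_rot: [0.999, -0.041, 0.0, 0.0]
ft_force: [0.9, -0.8, -4.4]
grip_width: 0.0165
grasp_force: 59.6
t: 14.45
position: [0.4935, -0.1609, 0.0964]
ee_rot: [0.999, -0.037, 0.0, 0.0]
ft_force: [0.6, 0.4, -2.9]
grip_width: 0.0162
grasp_force: 59.7
{'t': 14.45, 'p': array([ 0.4935, -0.1609,  0.0964]), 'yaw': -94.29, 'tilt': 0.06, 'j': array([-0.4 ,  0.51,  1.85, -0.  ,  0.78,  1.24]), 'w': 0.0162, 'f': array([ 0.6,  0.4, -2.9])} [ 0.04589411 -0.04095326  0.02520296]
jaw [ 0.59543623 -0.16859128  0.08402825]
wrist {'red': (283, array([ 0.0018, -0.0163]), 'ang', np.float64(-83.8), 'pca', np.float64(-81.6))}
scene {'red': (28, array([-0.137 ,  0.0086]), 'ang', np.float64(176.4), 'pca', np.float64(170.2)), 'blue': (9, array([ 0.0267, -0.0234]), 'ang', np.float64(-41.2), 'pca', np.float64(-37.7)), 'green': (283, array([-0.1281,  0.0564]), 'ang', np.float64(156.2), 'pca', np.float64(-152.1))}
side {'red': (10, array([-0.0006, -0.0183]), 'ang', np.float64(-91.9), 'pca', np.float64(-94.1)), 'green': (7, array([-0.0155, -0.033 ]), 'ang', np.float64(-115.2), 'pca', np.float64(-124.2))}
```

View pics/w6.png

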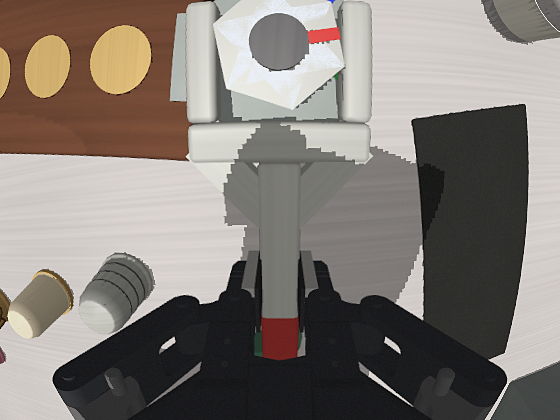

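```bash
python3 -m inch '[[[0.007,0.059,0],[0,0,-0.044],0],[[0.019,0.117,0],[0,0,-0.087],0],[[0.036,0.174,0],[0,0,-0.131],0],[[0.058,0.229,0],[0,0,-0.175],0],[[0.074,0.262,0],[0,0,-0.201],0],[[0.091,0.293,0],[0,0,-0.227],0],[[0.103,0.313,0],[0,0,-0.244],0],[[0.103,0.313,0],[0,0,-0.244],0]]' && python3 -m inch '[[[0,0,0],[0,0,0],0],[[0,0,0],[0,0,0],0],[[0,0,0],[0,0,0],0]]'
python3 - <<'E'
from look import *
print(tcp(),r.state()['torque'])
s=r.state();R=Ro.from_quat(s["ee_rot"]).as_matrix(); print("jaw",s["position"]+R@[.1022,0,.0125])
n="wrist"
d=imaging.get_image(n); print(n,nutlook(d,n,np.array([.5954,-.1682])))
E
```

```text
t: 15.4
position: [0.5088, -0.1138, 0.096]
ee_rot: [0.96, -0.279, 0.0, 0.0]
ft_force: [-0.7, 0.1, -3.0]
grip_width: 0.0165
grasp_force: 59.8
t: 15.7
position: [0.5088, -0.1139, 0.096]
ee_rot: [0.96, -0.279, 0.0, -0.0]
ft_force: [1.6, 0.7, -2.9]
grip_width: 0.0161
grasp_force: 59.8
{'t': 15.7, 'p': array([ 0.5088, -0.1139,  0.096 ]), 'yaw': -122.41, 'tilt': 0.03, 'j': array([-0.31,  0.52,  1.85,  0.  ,  0.78,  1.83]), 'w': 0.0161, 'f': array([ 1.6,  0.7, -2.9])} [ 0.0325723  -0.26027831  0.0680653 ]
jaw [ 0.59506692 -0.16873063  0.08359374]
wrist {'red': (279, array([-0.0056, -0.0154]), 'ang', np.float64(-110.0), 'pca', np.float64(-107.9))}
```

```bash
python3 -m inch '[[[0.004,0.007,0],[0,0,-0.006],0],[[0.008,0.013,0],[0,0,-0.011],0],[[0.013,0.02,0],[0,0,-0.017],0],[[0.017,0.027,0],[0,0,-0.023],0],[[0.017,0.027,0],[0,0,-0.023],0]]'
python3 - <<'E'
from look import *
print(tcp(),r.state()['torque'])
n="wrist"
d=imaging.get_image(n); print(n,nutlook(d,n,np.array([.5954,-.1682])))
import numpy as np
R=.1022;a0=-34.9
for s in(-5,-9):
    a=np.radians(a0-s); b=np.radians(a0); print((-R*(np.array([np.cos(a),np.sin(a)])-np.array([np.cos(b),np.sin(b)]))/.15).round(3),-np.radians(s)/2)
E
```

```text
t: 16.25
position: [0.5115, -0.1097, 0.096]
ee_rot: [0.953, -0.302, 0.0, 0.0]
ft_force: [2.0, -2.2, -2.7]
grip_width: 0.016
grasp_force: 59.7
{'t': 16.25, 'p': array([ 0.5115, -0.1097,  0.096 ]), 'yaw': -125.11, 'tilt': 0.04, 'j': array([-0.3 ,  0.52,  1.84, -0.  ,  0.78,  1.88]), 'w': 0.016, 'f': array([ 2. , -2.2, -2.7])} [-0.4597163  -0.44789515  0.01916464]
wrist {'red': (275, array([-0.0063, -0.0152]), 'ang', np.float64(-112.4), 'pca', np.float64(-112.1))}
[-0.032 -0.05 ] 0.04363323129985824
[-0.054 -0.092] 0.07853981633974483
```

```bash
python3 -m inch '[[[-0.032,-0.05,0],[0,0,0.044],0],[[-0.054,-0.092,0],[0,0,0.0785],0],[[-0.054,-0.092,0],[0,0,0.0785],0],[[-0.054,-0.092,0.1],[0,0,0.0785],0],[[-0.054,-0.092,0.3],[0,0,0.0785],0],[[-0.054,-0.092,0.55],[0,0,0.0785],0],[[-0.054,-0.092,0.55],[0,0,0.0785],0]]' && python3 -m inch '[[[-0.1,-0.25,0],[0,0,0.07],0],[[-0.2,-0.5,0],[0,0,0.14],0],[[-0.3,-0.75,0],[0,0,0.21],0],[[-0.4,-1,0],[0,0,0.28],0],[[-0.4,-1,0],[0,0,0.28],0],[[-0.4,-1,0],[0,0,0.28],0]]'
python3 - <<'E'
from look import *
print(tcp())
n="wrist"
d=imaging.get_image(n); print(n,nutlook(d,n,np.array([.5954,-.1682])))
E
```

```text
t: 17.0
position: [0.5049, -0.1236, 0.1825]
ee_rot: [0.974, -0.227, 0.003, 0.0]
ft_force: [1.2, -0.1, -3.3]
grip_width: 0.0161
grasp_force: 59.7
t: 17.6
position: [0.4425, -0.2734, 0.1775]
ee_rot: [0.999, 0.05, -0.001, -0.001]
ft_force: [-0.4, -0.2, -4.1]
grip_width: 0.0163
grasp_force: 60.0
{'t': 17.6, 'p': array([ 0.4425, -0.2734,  0.1775]), 'yaw': -84.25, 'tilt': 0.11, 'j': array([-0.64,  0.39,  1.8 ,  0.  ,  0.96,  0.83]), 'w': 0.0163, 'f': array([-0.4, -0.2, -4.1])}
wrist {'red': (117, array([-0.0132, -0.0254]), 'ang', np.float64(-117.5), 'pca', np.float64(-105.5))}
```

```bash
python3 -m inch '[[[-0.07,-0.37,0],[0,0,0.019],0],[[-0.07,-0.37,0],[0,0,0.019],0],[[-0.07,-0.37,-0.3],[0,0,0.019],0],[[-0.07,-0.37,-0.6],[0,0,0.019],0],[[-0.07,-0.37,-0.85],[0,0,0.019],0],[[-0.07,-0.37,-0.85],[0,0,0.019],0],[[-0.07,-0.37,-0.85],[0,0,0.019],0]]' && python3 -m inch '[[[0,0,-0.08],[0,0,0],0],[[0,0,-0.14],[0,0,0],0],[[0,0,-0.177],[0,0,0],0],[[0,0,-0.177],[0,0,0],0],[[0,0,-0.177],[0,0,0],0]]'; python3 -c "
from h import *
print(tcp())"
```

```text
t: 18.35
position: [0.4331, -0.3283, 0.0515]
ee_rot: [0.997, 0.071, -0.0, -0.0]
ft_force: [0.1, -0.4, -3.7]
grip_width: 0.0164
grasp_force: 60.5
t: 18.85
position: [0.4326, -0.3291, 0.0246]
ee_rot: [0.997, 0.071, 0.0, 0.0]
ft_force: [-0.2, -0.4, -3.2]
grip_width: 0.0161
grasp_force: 60.5
{'t': 18.85, 'p': array([ 0.4326, -0.3291,  0.0246]), 'yaw': -81.83, 'tilt': 0.01, 'j': array([-0.74,  0.67,  1.8 , -0.  ,  0.66,  0.69]), 'w': 0.0161, 'f': array([-0.2, -0.4, -3.2])}
```

```bash
python3 -m inch '[[[0,0,-0.012],[0,0,0],0],[[0,0,-0.012],[0,0,0],0],[[0,0,-0.012],[0,0,0],1],[[0,0,-0.012],[0,0,0],1],[[0,0,-0.012],[0,0,0],1],[[0,0,-0.012],[0,0,0],1],[[0,0,0.1],[0,0,0],1],[[0,0,0.3],[0,0,0],1]]' && python3 -m inch '[[[0,0,0.33],[0,0,0],1],[[0,0,0.66],[0,0,0],1],[[0,0,1],[0,0,0],1],[[0,0.2,1],[0,0,0.07],1],[[0,0.4,1],[0,0,0.14],1],[[0,0.6,1],[0,0,0.21],1],[[0,0.8,1],[0,0,0.28],1],[[0,1,1],[0,0,0.35],1]]' && python3 -m inch '[[[0,0.25,0],[0,0,0.07],1],[[0,0.5,0],[0,0,0.14],1],[[0,0.75,0],[0,0,0.21],1],[[0,1,0],[0,0,0.28],1],[[0,1,0],[0,0,0.28],1],[[0,1,0],[0,0,0.28],1]]'
python3 - <<'E'
from look import *
print(tcp())
n="wrist"
d=imaging.get_image(n); print(n,nutlook(d,n,np.array([.5954,-.1682]))); cv2.imwrite("pics/w7.png",d["color"])
D={n:imaging.get_image(n) for n in("scene","side","wrist")}
for q in("silver1","brassknot","china"):
  for n in D:
    for g in finder.regions_of(q,n)[:6]:
        if g["score"]<.45: continue
        b=np.array(g["bbox"],float); x=back(D[n],[(b[0]+b[2])/2,(b[1]+b[3])/2],.03,n)[0]
        x,e=fitpos([(D[n],n,b)],THIM,x[:2]); 
        if e<3: print(q,n,round(g["score"],2),b,x[:2].round(4),round(e,1))
n="scene"
for g in finder.regions_of("wrench",n)[:2]:
    ys,xs=np.nonzero(g["region"]); P=back(D[n],np.c_[xs,ys],.017,n)[:,:2]
    print("wrench",round(g["score"],2),cv2.minAreaRect(P.astype(np.float32)*1000))
E
```

```text
t: 19.65
position: [0.4317, -0.3283, 0.0685]
ee_rot: [0.997, 0.071, -0.001, -0.001]
ft_force: [1.3, -0.4, -0.8]
grip_width: 0.0853
grasp_force: 0.0
t: 20.45
position: [0.4324, -0.1778, 0.2196]
ee_rot: [0.911, 0.412, 0.0, 0.0]
ft_force: [0.4, -0.3, 0.6]
grip_width: 0.0852
grasp_force: 0.0
t: 21.05
position: [0.4326, -0.0286, 0.2196]
ee_rot: [0.764, 0.646, 0.0, 0.0]
ft_force: [-0.0, -0.2, -0.0]
grip_width: 0.0854
grasp_force: 0.0
{'t': 21.05, 'p': array([ 0.4326, -0.0286,  0.2196]), 'yaw': -9.59, 'tilt': 0.03, 'j': array([-0.17,  0.18,  1.97, -0.  ,  0.99, -0.01]), 'w': 0.0854, 'f': array([-0. , -0.2, -0. ])}
wrist {'red': (7, array([-0.0056, -0.013 ]), 'ang', np.float64(-113.3), 'pca', np.float64(-50.2))}
silver1 scene 0.88 [378.5 182.7 396.4 207.9] [0.3842 0.3267] 0.9
silver1 scene 0.8 [387.  215.2 411.2 238.3] [0.4983 0.3536] 1.7
silver1 scene 0.67 [246.  183.1 265.8 204.8] [ 0.4448 -0.0239] 1.6
silver1 scene 0.65 [319.7 179.4 339.6 209.9] [0.4108 0.1744] 1.7
silver1 scene 0.56 [278.9 179.4 295.3 207.4] [0.427  0.0596] 0.9
silver1 side 0.88 [237.6 245.1 263.7 275.6] [ 0.4446 -0.0274] 2.0
silver1 side 0.79 [177.4 166.2 196.9 187. ] [0.3813 0.3319] 1.5
silver1 wrist 0.63 [269.2 152.6 319.3 206.6] [ 0.4487 -0.0311] 1.5
brassknot scene 0.82 [351.9 167.4 373.8 191.5] [0.3291 0.2601] 1.2
brassknot scene 0.75 [320.9 180.7 341.3 209.8] [0.4125 0.1784] 1.4
brassknot side 0.92 [203.2 197.2 217.2 226.2] [0.402  0.1682] 2.0
brassknot side 0.88 [161.6 187.4 185.1 214. ] [0.3229 0.2466] 1.3
china scene 0.65 [282.6 178.6 298.4 207.3] [0.4235 0.0685] 1.3
china side 0.65 [220.2 222.8 240.2 250.1] [0.4232 0.0643] 0.2
wrench 0.94 ((450.30767822265625, -321.06646728515625), (227.96676635742188, 78.70613098144531), 7.706097602844238)
```

View pics/w7.png

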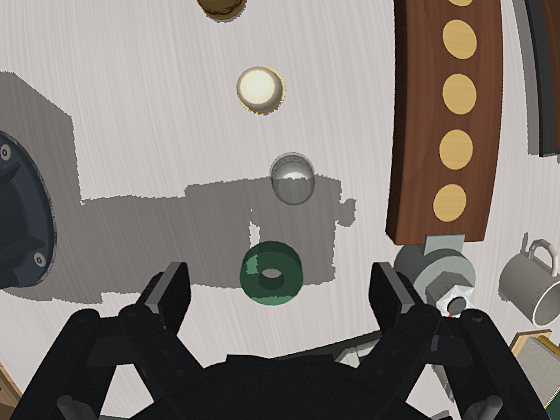

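```bash
python3 -m inch '[[[0.096,0.011,-0.3],[0,0,0],1],[[0.096,0.011,-0.6],[0,0,0],1],[[0.096,0.011,-0.8],[0,0,0],1],[[0.096,0.011,-0.8],[0,0,0],1]]' >/dev/null && python3 -m inch '[[[0,0,-0.2],[0,0,0],1],[[0,0,-0.385],[0,0,0],1],[[0,0,-0.385],[0,0,0],1],[[0,0,-0.385],[0,0,0],1],[[0,0,-0.385],[0,0,0],1]]' && python3 -m inch '[[[0,0,0],[0,0,0],0],[[0,0,0],[0,0,0],0],[[0,0,0],[0,0,0],0],[[0,0,0],[0,0,0],0],[[0,0,0],[0,0,0],0],[[0,0,0],[0,0,0],0]]' 
python3 -c "
from h import *
print(tcp())"
```

```text
t: 22.65
position: [0.4481, -0.0275, 0.0435]
ee_rot: [0.764, 0.645, 0.001, 0.001]
ft_force: [-0.5, -0.3, -0.1]
grip_width: 0.0853
grasp_force: 0.0
t: 23.25
position: [0.4472, -0.0273, 0.0425]
ee_rot: [0.764, 0.645, 0.0, 0.0]
ft_force: [-3.1, 0.1, 15.7]
grip_width: 0.039
grasp_force: 58.8
{'t': 23.25, 'p': array([ 0.4472, -0.0273,  0.0425]), 'yaw': -9.62, 'tilt': 0.03, 'j': array([-0.17,  0.53,  2.05, -0.  ,  0.57,  0.  ]), 'w': 0.039, 'f': array([-3.1,  0.1, 15.7])}
```

```bash
python3 -m inch '[[[0,0,0.2],[0,0,0],0],[[0,0,0.5],[0,0,0],0],[[0,0,0.8],[0,0,0],0],[[0.3,-0.1,0.8],[0,0,0],0],[[0.6,-0.2,0.8],[0,0,0],0],[[0.9,-0.32,0.8],[0,0,0],0],[[0.9,-0.32,0.8],[0,0,0],0]]'>/dev/null && python3 -m inch '[[[0.19,0,0],[0,0,0],0],[[0.19,0,0],[0,0,0],0],[[0.19,0,0],[0,0,0],0]]'
cat > held.py <<'E'
import sys
from look import *
q=sys.argv[1]; s=r.state(); print(tcp()); obs=[]
for n in("scene","side","wrist"):
    d=imaging.get_image(n)
    for g in finder.regions_of(q,n)[:6]:
        b=np.array(g["bbox"],float); x,e=fitpos([(d,n,b)],THIM,s["position"][:2],s["position"][2]-.042)
        if np.linalg.norm(x-s["position"][:2])<.03: print(n,round(g["score"],2),b.round(),"off",(x-s["position"][:2]).round(4),round(e,1)); break
E
python3 held.py silver1
```

```text
t: 24.25
position: [0.6099, -0.0751, 0.1611]
ee_rot: [0.764, 0.645, -0.0, -0.001]
ft_force: [-0.6, 0.3, -1.9]
grip_width: 0.0393
grasp_force: 61.9
{'t': 24.25, 'p': array([ 0.6099, -0.0751,  0.1611]), 'yaw': -9.61, 'tilt': 0.08, 'j': array([-0.2 ,  0.56,  1.56,  0.  ,  1.02, -0.03]), 'w': 0.0393, 'f': array([-0.6,  0.3, -1.9])}
scene 0.77 [204. 187. 229. 215.] off [0.007  0.0038] 1.3
side 0.97 [312. 201. 338. 234.] off [-0.0005  0.0018] 1.6
wrist 0.72 [231. 207. 327. 339.] off [-0.0007 -0.0025] 2.4
```

```bash
python3 -m inch '[[[0.005,0,-0.2],[0,0,0],0],[[0.005,0,-0.4],[0,0,0],0],[[0.005,0,-0.47],[0,0,0],0],[[0.005,0,-0.515],[0,0,0],0],[[0.005,0,-0.515],[0,0,0],0],[[0.005,0,-0.515],[0,0,0],0]]' && python3 -m inch '[[[0,0,-0.005],[0,0,0],0],[[0,0,-0.005],[0,0,0],0]]' && python3 -m inch '[[[0,0,0],[0,0,0],1],[[0,0,0],[0,0,0],1],[[0,0,0],[0,0,0],1],[[0,0,0],[0,0,0],1],[[0,0,0.2],[0,0,0],1],[[0,0,0.5],[0,0,0],1],[[0,0,0.8],[0,0,0],1],[[0,0,0.8],[0,0,0],1]]'
```

```text
t: 25.15
position: [0.6118, -0.0754, 0.0856]
ee_rot: [0.764, 0.645, 0.001, 0.001]
ft_force: [-0.2, -0.6, -0.7]
grip_width: 0.0386
grasp_force: 61.9
t: 25.35
position: [0.6115, -0.0754, 0.0844]
ee_rot: [0.764, 0.645, 0.0, 0.0]
ft_force: [0.2, 0.4, -0.8]
grip_width: 0.0389
grasp_force: 61.9
t: 26.15
position: [0.6137, -0.0758, 0.21]
ee_rot: [0.764, 0.645, 0.003, 0.004]
ft_force: [0.5, 0.1, -0.1]
grip_width: 0.0854
grasp_force: 0.0
```

```bash
python3 -m inch '[[[-0.25,0.19,0],[0,0,0],1],[[-0.5,0.38,0],[0,0,0],1],[[-0.75,0.56,0],[0,0,0],1],[[-1,0.75,0],[0,0,0],1],[[-1,0.75,0],[0,0,0],1]]'>/dev/null
cat > near.py <<'E'
import sys
from look import *
q=sys.argv[1]; s=r.state(); print(tcp())
for n in("wrist","side","scene"):
    d=imaging.get_image(n)
    for g in finder.regions_of(q,n)[:6]:
        b=np.array(g["bbox"],float); x,e=fitpos([(d,n,b)],THIM,back(d,[(b[0]+b[2])/2,(b[1]+b[3])/2],.03,n)[0][:2])
        if e<5: print(n,round(g["score"],2),b.round(),x.round(4),"shift",((x-s["position"][:2])/.15).round(3),round(e,1))
    if n=="wrist" and len(sys.argv)>2: cv2.imwrite("pics/"+sys.argv[2],d["color"])
E
python3 near.py china
```

```text
{'t': 26.65, 'p': array([0.4572, 0.0394, 0.2032]), 'yaw': -9.49, 'tilt': 0.16, 'j': array([-0.02,  0.25,  1.93,  0.  ,  0.97,  0.15]), 'w': 0.0852, 'f': array([ 0.7,  0.3, -0.1])}
wrist 0.92 [223. 135. 272. 188.] [0.4303 0.0672] shift [-0.18   0.185] 0.8
side 0.84 [218. 221. 240. 249.] [0.4225 0.0705] shift [-0.231  0.207] 0.9
side 0.28 [324. 254. 350. 283.] [ 0.6226 -0.1282] shift [ 1.103 -1.117] 1.8
```

Run:
```python
from look import *
d=imaging.get_image("wrist"); n="wrist"
for q in("silver1",):
    for g in finder.regions_of(q,n)[:5]:
        b=np.array(g["bbox"],float)
        for z in(0,.04):
            x,e=fitpos([(d,n,b)],THIM,back(d,[(b[0]+b[2])/2,(b[1]+b[3])/2],z+.03,n)[0][:2],z); print(z,round(g["score"],2),b.round(),x.round(4),round(e,1))
```

```text
0 0.57 [416. 249. 471. 312.] [ 0.6365 -0.1096] 4.3
0.04 0.57 [416. 249. 471. 312.] [ 0.6155 -0.0807] 0.9
0 0.47 [418. 379. 460. 419.] [ 0.6599 -0.3522] 2.7
0.04 0.47 [418. 379. 460. 419.] [ 0.6361 -0.2922] 2.4
0 0.18 [374.   1. 497. 377.] [0.6171 0.0037] 116.4
0.04 0.18 [374.   1. 497. 377.] [0.5976 0.0179] 113.0
```

```bash
python3 -m inch '[[[-0.195,0.19,0],[0,0,0],1],[[-0.195,0.19,-0.35],[0,0,0],1],[[-0.195,0.19,-0.69],[0,0,0],1],[[-0.195,0.19,-0.69],[0,0,0],1]]' && python3 -m inch '[[[0,0,-0.2],[0,0,0],1],[[0,0,-0.385],[0,0,0],1],[[0,0,-0.385],[0,0,0],1],[[0,0,-0.385],[0,0,0],1],[[0,0,-0.385],[0,0,0],1]]' && python3 -m inch '[[[0,0,0],[0,0,0],0],[[0,0,0],[0,0,0],0],[[0,0,0],[0,0,0],0],[[0,0,0],[0,0,0],0],[[0,0,0],[0,0,0],0],[[0,0,0],[0,0,0],0]]'
```

```text
t: 27.45
position: [0.4292, 0.0654, 0.096]
ee_rot: [0.764, 0.645, -0.004, -0.003]
ft_force: [-0.6, 0.5, 1.1]
grip_width: 0.0856
grasp_force: 0.0
t: 27.95
position: [0.4332, 0.0656, 0.0442]
ee_rot: [0.764, 0.645, 0.001, 0.001]
ft_force: [0.1, -0.0, -0.7]
grip_width: 0.0856
grasp_force: 0.0
t: 28.55
position: [0.4322, 0.0657, 0.0433]
ee_rot: [0.764, 0.645, 0.0, 0.0]
ft_force: [-3.5, -0.3, 17.2]
grip_width: 0.0391
grasp_force: 58.9
```

```bash
python3 -m inch '[[[0,0,0.2],[0,0,0],0],[[0,0,0.5],[0,0,0],0],[[0,0,0.8],[0,0,0],0],[[0.3,-0.13,0.8],[0,0,0],0],[[0.6,-0.26,0.8],[0,0,0],0],[[0.9,-0.4,0.8],[0,0,0],0],[[0.9,-0.4,0.8],[0,0,0],0]]'>/dev/null && python3 -m inch '[[[0.353,-0.16,0],[0,0,0],0],[[0.353,-0.16,0],[0,0,0],0],[[0.353,-0.16,0],[0,0,0],0],[[0.353,-0.16,0],[0,0,0],0]]' >/dev/null; python3 held.py china
```

```text
{'t': 29.65, 'p': array([ 0.6189, -0.0178,  0.1621]), 'yaw': -9.62, 'tilt': 0.08, 'j': array([-0.1 ,  0.57,  1.54,  0.  ,  1.03,  0.06]), 'w': 0.0389, 'f': array([-0.6,  0.3, -1.1])}
scene 0.56 [232. 188. 251. 221.] off [0.0006 0.0042] 1.0
side 0.93 [304. 186. 327. 218.] off [-0.008  -0.0047] 0.9
wrist 0.66 [235. 202. 325. 333.] off [0.0009 0.0003] 1.5
```

```bash
python3 -m inch '[[[0.006,-0.003,-0.2],[0,0,0],0],[[0.006,-0.003,-0.4],[0,0,0],0],[[0.006,-0.003,-0.47],[0,0,0],0],[[0.006,-0.003,-0.525],[0,0,0],0],[[0.006,-0.003,-0.525],[0,0,0],0],[[0.006,-0.003,-0.525],[0,0,0],0],[[0.006,-0.003,-0.525],[0,0,0],0]]' && python3 -m inch '[[[0,0,0],[0,0,0],1],[[0,0,0],[0,0,0],1],[[0,0,0],[0,0,0],1],[[0,0,0],[0,0,0],1],[[0,0,0.2],[0,0,0],1],[[0,0,0.5],[0,0,0],1],[[0,0,0.8],[0,0,0],1],[[0,0,0.8],[0,0,0],1]]' && python3 -m inch '[[[-0.25,0.23,0],[0,0,0],1],[[-0.5,0.46,0],[0,0,0],1],[[-0.75,0.7,0],[0,0,0],1],[[-1,0.95,0],[0,0,0],1],[[-1,0.95,0],[0,0,0],1]]'; python3 near.py brassknot w8.png
```

```text
t: 30.65
position: [0.6213, -0.0188, 0.0844]
ee_rot: [0.764, 0.645, 0.0, 0.0]
ft_force: [0.3, 0.5, -0.5]
grip_width: 0.0387
grasp_force: 62.1
t: 31.45
position: [0.6234, -0.019, 0.2101]
ee_rot: [0.764, 0.645, 0.004, 0.004]
ft_force: [0.6, -0.2, -0.9]
grip_width: 0.0855
grasp_force: 0.0
t: 31.95
position: [0.4674, 0.1261, 0.2034]
ee_rot: [0.763, 0.646, -0.001, -0.001]
ft_force: [0.8, -0.4, 0.1]
grip_width: 0.0854
grasp_force: 0.0
{'t': 31.95, 'p': array([0.4674, 0.1261, 0.2034]), 'yaw': -9.47, 'tilt': 0.1, 'j': array([0.17, 0.29, 1.87, 0.  , 0.99, 0.33]), 'w': 0.0854, 'f': array([ 0.8, -0.4,  0.1])}
wrist 0.97 [ 86.  68. 144. 114.] [0.3213 0.2518] shift [-0.975  0.838] 0.9
wrist 0.94 [182. 120. 238. 175.] [0.4079 0.1733] shift [-0.397  0.315] 0.8
side 0.76 [161. 188. 181. 215.] [0.317  0.2468] shift [-1.003  0.805] 0.3
side 0.72 [203. 198. 217. 223.] [0.4026 0.1726] shift [-0.433  0.31 ] 1.8
scene 0.61 [324. 180. 342. 211.] [0.4135 0.1827] shift [-0.36   0.377] 1.6
scene 0.54 [348. 166. 372. 192.] [0.3297 0.2528] shift [-0.919  0.845] 2.2
```

View pics/w8.png

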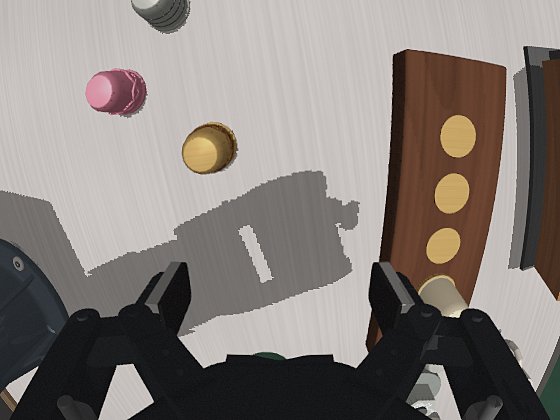

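```bash
python3 -m inch '[[[-0.2,0.16,0],[0,0,0],1],[[-0.393,0.32,0],[0,0,0],1],[[-0.393,0.32,-0.35],[0,0,0],1],[[-0.393,0.32,-0.69],[0,0,0],1],[[-0.393,0.32,-0.69],[0,0,0],1]]' && python3 -m inch '[[[-0.02,0,-0.2],[0,0,0],1],[[-0.02,0,-0.385],[0,0,0],1],[[-0.02,0,-0.385],[0,0,0],1],[[-0.02,0,-0.385],[0,0,0],1],[[-0.02,0,-0.385],[0,0,0],1]]' && python3 -m inch '[[[0,0,0],[0,0,0],0],[[0,0,0],[0,0,0],0],[[0,0,0],[0,0,0],0],[[0,0,0],[0,0,0],0],[[0,0,0],[0,0,0],0],[[0,0,0],[0,0,0],0]]'
```

```text
t: 32.75
position: [0.4096, 0.1704, 0.0959]
ee_rot: [0.764, 0.645, -0.004, -0.002]
ft_force: [-0.8, -0.1, 1.4]
grip_width: 0.0851
grasp_force: 0.0
t: 33.25
position: [0.4102, 0.1719, 0.0442]
ee_rot: [0.764, 0.645, 0.001, 0.001]
ft_force: [0.2, -0.0, 0.8]
grip_width: 0.0851
grasp_force: 0.0
t: 33.85
position: [0.409, 0.1718, 0.0433]
ee_rot: [0.764, 0.645, 0.0, 0.0]
ft_force: [-4.2, -2.2, 17.9]
grip_width: 0.0391
grasp_force: 58.8
```

```bash
python3 -m inch '[[[0,0,0.2],[0,0,0],0],[[0,0,0.5],[0,0,0],0],[[0,0,0.8],[0,0,0],0],[[0.3,-0.18,0.8],[0,0,0],0],[[0.6,-0.36,0.8],[0,0,0],0],[[0.9,-0.54,0.8],[0,0,0],0],[[0.9,-0.54,0.8],[0,0,0],0]]'>/dev/null && python3 -m inch '[[[0.28,-0.17,0],[0,0,0],0],[[0.571,-0.345,0],[0,0,0],0],[[0.571,-0.345,0],[0,0,0],0],[[0.571,-0.345,0],[0,0,0],0],[[0.571,-0.345,0],[0,0,0],0]]' >/dev/null; python3 held.py brassknot
```

```text
{'t': 35.05, 'p': array([0.6284, 0.0397, 0.1621]), 'yaw': -9.6, 'tilt': 0.09, 'j': array([-0.01,  0.59,  1.51,  0.  ,  1.04,  0.16]), 'w': 0.0385, 'f': array([-0.7, -0.4, -0.1])}
scene 0.78 [254. 199. 279. 231.] off [0.0128 0.008 ] 0.7
```

```bash
python3 -m inch '[[[0.006,-0.01,-0.2],[0,0,0],0],[[0.006,-0.01,-0.4],[0,0,0],0],[[0.006,-0.01,-0.47],[0,0,0],0],[[0.006,-0.01,-0.525],[0,0,0],0],[[0.006,-0.01,-0.525],[0,0,0],0],[[0.006,-0.01,-0.525],[0,0,0],0],[[0.006,-0.01,-0.525],[0,0,0],0]]' && python3 -m inch '[[[0,0,0],[0,0,0],1],[[0,0,0],[0,0,0],1],[[0,0,0],[0,0,0],1],[[0,0,0],[0,0,0],1],[[0,0,0.2],[0,0,0],1],[[0,0,0.5],[0,0,0],1],[[0,0,0.8],[0,0,0],1],[[0,0,0.8],[0,0,0],1]]' && python3 -m inch '[[[-0.25,0.25,0],[0,0,0],1],[[-0.5,0.5,0],[0,0,0],1],[[-0.75,0.75,0],[0,0,0],1],[[-0.9,1,0],[0,0,0],1],[[-0.9,1,0],[0,0,0],1]]' && python3 -m inch '[[[-0.25,0.25,0],[0,0,0],1],[[-0.4,0.5,0],[0,0,0],1],[[-0.4,0.75,0],[0,0,0],1],[[-0.4,0.75,0],[0,0,0],1]]'; python3 near.py silver1
```

```text
t: 36.05
position: [0.6309, 0.0375, 0.0845]
ee_rot: [0.764, 0.645, 0.0, 0.0]
ft_force: [0.0, 0.4, -1.0]
grip_width: 0.039
grasp_force: 62.3
t: 36.85
position: [0.633, 0.0375, 0.2102]
ee_rot: [0.764, 0.645, 0.004, 0.003]
ft_force: [1.2, -0.4, 0.2]
grip_width: 0.0857
grasp_force: 0.0
t: 37.35
position: [0.4925, 0.1908, 0.2035]
ee_rot: [0.763, 0.647, -0.0, -0.001]
ft_force: [1.2, 0.1, -0.3]
grip_width: 0.0854
grasp_force: 0.0
t: 37.75
position: [0.4352, 0.303, 0.2037]
ee_rot: [0.763, 0.646, 0.001, -0.0]
ft_force: [-0.1, -0.2, -0.3]
grip_width: 0.0853
grasp_force: 0.0
{'t': 37.75, 'p': array([0.4352, 0.303 , 0.2037]), 'yaw': -9.45, 'tilt': 0.08, 'j': array([0.52, 0.37, 1.75, 0.  , 1.02, 0.68]), 'w': 0.0853, 'f': array([-0.1, -0.2, -0.3])}
wrist 0.92 [196. 141. 252. 199.] [0.3847 0.3268] shift [-0.337  0.159] 1.2
wrist 0.6 [311. 103. 366. 150.] [0.4998 0.3502] shift [0.431 0.315] 1.1
side 0.92 [175. 170. 199. 190.] [0.3771 0.3156] shift [-0.387  0.084] 2.6
side 0.74 [215. 151. 233. 177.] [0.4938 0.3459] shift [0.391 0.286] 0.8
side 0.73 [313. 227. 335. 257.] [ 0.63   -0.0424] shift [ 1.299 -2.302] 0.8
scene 0.84 [386. 217. 414. 238.] [0.4993 0.3556] shift [0.428 0.351] 2.9
scene 0.65 [378. 181. 400. 209.] [0.3814 0.3311] shift [-0.358  0.187] 1.1
scene 0.64 [207. 211. 233. 239.] [ 0.5756 -0.0879] shift [ 0.936 -2.606] 2.3
```

```bash
python3 -m inch '[[[-0.17,0.08,0],[0,0,0],1],[[-0.345,0.16,0],[0,0,0],1],[[-0.345,0.16,-0.35],[0,0,0],1],[[-0.345,0.16,-0.69],[0,0,0],1],[[-0.345,0.16,-0.69],[0,0,0],1]]' && python3 -m inch '[[[-0.01,0,-0.2],[0,0,0],1],[[-0.01,0,-0.385],[0,0,0],1],[[-0.01,0,-0.385],[0,0,0],1],[[-0.01,0,-0.385],[0,0,0],1],[[-0.01,0,-0.385],[0,0,0],1]]' && python3 -m inch '[[[0,0,0],[0,0,0],0],[[0,0,0],[0,0,0],0],[[0,0,0],[0,0,0],0],[[0,0,0],[0,0,0],0],[[0,0,0],[0,0,0],0],[[0,0,0],[0,0,0],0]]'
```

```text
t: 38.55
position: [0.3814, 0.3217, 0.0958]
ee_rot: [0.764, 0.645, -0.004, -0.0]
ft_force: [-0.4, -0.1, 0.0]
grip_width: 0.0855
grasp_force: 0.0
t: 39.05
position: [0.3833, 0.3245, 0.0445]
ee_rot: [0.764, 0.645, 0.001, 0.0]
ft_force: [-0.4, 1.2, 0.8]
grip_width: 0.0856
grasp_force: 0.0
t: 39.65
position: [0.3824, 0.3242, 0.0434]
ee_rot: [0.764, 0.645, 0.0, 0.0]
ft_force: [-4.1, -3.4, 13.3]
grip_width: 0.0389
grasp_force: 59.3
```

```bash
python3 -m inch '[[[0,0,0.2],[0,0,0],0],[[0,0,0.5],[0,0,0],0],[[0,0,0.8],[0,0,0],0],[[0.23,-0.2,0.8],[0,0,0],0],[[0.46,-0.4,0.8],[0,0,0],0],[[0.7,-0.6,0.8],[0,0,0],0],[[0.7,-0.6,0.8],[0,0,0],0]]'>/dev/null && python3 -m inch '[[[0.25,-0.23,0],[0,0,0],0],[[0.5,-0.46,0],[0,0,0],0],[[0.75,-0.7,0],[0,0,0],0],[[1,-0.93,0],[0,0,0],0],[[1,-0.93,0],[0,0,0],0],[[1,-0.93,0],[0,0,0],0]]' >/dev/null; python3 held.py silver1
```

```text
{'t': 40.95, 'p': array([0.6372, 0.0938, 0.1618]), 'yaw': -9.72, 'tilt': 0.06, 'j': array([0.07, 0.61, 1.47, 0.  , 1.06, 0.24]), 'w': 0.0388, 'f': array([ 0.5, -0.1, -0.7])}
scene 0.58 [277. 201. 301. 232.] off [-0.0019  0.0023] 0.9
side 0.82 [290. 158. 314. 184.] off [-0.0087 -0.0011] 1.7
wrist 0.61 [233. 202. 325. 332.] off [-0.0009  0.0024] 1.0
```

Now (after settling) lower, release, then go to silverC.

```bash
python3 -m inch '[[[0.01,0.003,-0.2],[0,0,0],0],[[0.01,0.003,-0.4],[0,0,0],0],[[0.01,0.003,-0.47],[0,0,0],0],[[0.01,0.003,-0.525],[0,0,0],0],[[0.01,0.003,-0.525],[0,0,0],0],[[0.01,0.003,-0.525],[0,0,0],0],[[0.01,0.003,-0.525],[0,0,0],0]]' && python3 -m inch '[[[0,0,0],[0,0,0],1],[[0,0,0],[0,0,0],1],[[0,0,0],[0,0,0],1],[[0,0,0],[0,0,0],1],[[0,0,0.2],[0,0,0],1],[[0,0,0.5],[0,0,0],1],[[0,0,0.8],[0,0,0],1],[[0,0,0.8],[0,0,0],1]]' && python3 -m inch '[[[-0.2,0.25,0],[0,0,0],1],[[-0.4,0.5,0],[0,0,0],1],[[-0.5,0.75,0],[0,0,0],1],[[-0.5,1,0],[0,0,0],1],[[-0.5,1,0],[0,0,0],1]]' && python3 -m inch '[[[-0.15,0.25,0],[0,0,0],1],[[-0.3,0.5,0],[0,0,0],1],[[-0.3,0.5,0],[0,0,0],1],[[-0.3,0.5,0],[0,0,0],1]]'; python3 near.py silver1
```

```text
t: 41.95
position: [0.6391, 0.0951, 0.0845]
ee_rot: [0.764, 0.645, 0.001, 0.0]
ft_force: [0.3, -0.0, -2.2]
grip_width: 0.039
grasp_force: 62.0
t: 42.75
position: [0.6412, 0.0951, 0.2104]
ee_rot: [0.764, 0.645, 0.004, 0.003]
ft_force: [0.3, 0.1, -0.3]
grip_width: 0.0855
grasp_force: 0.0
t: 43.25
position: [0.5628, 0.2486, 0.2035]
ee_rot: [0.763, 0.647, 0.0, -0.0]
ft_force: [-0.9, -1.5, 0.5]
grip_width: 0.0856
grasp_force: 0.0
t: 43.65
position: [0.5185, 0.32, 0.2034]
ee_rot: [0.764, 0.646, -0.0, 0.0]
ft_force: [-0.5, -0.7, -0.2]
grip_width: 0.0852
grasp_force: 0.0
{'t': 43.65, 'p': array([0.5185, 0.32  , 0.2034]), 'yaw': -9.55, 'tilt': 0.02, 'j': array([ 0.48,  0.51,  1.54, -0.  ,  1.1 ,  0.64]), 'w': 0.0852, 'f': array([-0.5, -0.7, -0.2])}
wrist 0.96 [229. 132. 281. 186.] [0.4995 0.349 ] shift [-0.127  0.193] 0.7
side 0.91 [314. 228. 335. 257.] [ 0.6299 -0.0439] shift [ 0.743 -2.426] 0.5
side 0.79 [294. 186. 312. 206.] [0.6522 0.1312] shift [ 0.891 -1.258] 1.9
side 0.65 [218. 152. 233. 176.] [0.4981 0.3447] shift [-0.136  0.165] 0.6
scene 0.72 [387. 216. 412. 238.] [0.4994 0.3541] shift [-0.127  0.228] 1.9
scene 0.68 [205. 211. 231. 242.] [ 0.5814 -0.0911] shift [ 0.419 -2.74 ] 2.4
scene 0.64 [282. 230. 301. 257.] [0.6022 0.099 ] shift [ 0.558 -1.473] 0.7
```

```bash
python3 -m inch '[[[-0.13,0.2,0],[0,0,0],1],[[-0.13,0.2,0],[0,0,0],1],[[-0.13,0.2,-0.35],[0,0,0],1],[[-0.13,0.2,-0.69],[0,0,0],1],[[-0.13,0.2,-0.69],[0,0,0],1]]' && python3 -m inch '[[[0,0,-0.2],[0,0,0],1],[[0,0,-0.385],[0,0,0],1],[[0,0,-0.385],[0,0,0],1],[[0,0,-0.385],[0,0,0],1],[[0,0,-0.385],[0,0,0],1]]' && python3 -m inch '[[[0,0,0],[0,0,0],0],[[0,0,0],[0,0,0],0],[[0,0,0],[0,0,0],0],[[0,0,0],[0,0,0],0],[[0,0,0],[0,0,0],0],[[0,0,0],[0,0,0],0]]'
```

```text
t: 44.45
position: [0.4967, 0.3477, 0.0947]
ee_rot: [0.764, 0.645, -0.005, -0.001]
ft_force: [0.2, -0.1, 0.0]
grip_width: 0.0857
grasp_force: 0.0
t: 44.95
position: [0.5004, 0.3505, 0.0448]
ee_rot: [0.764, 0.645, 0.002, 0.0]
ft_force: [0.8, 0.1, -0.1]
grip_width: 0.0855
grasp_force: 0.0
t: 45.55
position: [0.4994, 0.3501, 0.0434]
ee_rot: [0.764, 0.645, 0.0, 0.0]
ft_force: [-2.1, -1.7, 9.3]
grip_width: 0.0389
grasp_force: 60.1
```

```bash
python3 -m inch '[[[0,0,0.2],[0,0,0],0],[[0,0,0.5],[0,0,0],0],[[0,0,0.8],[0,0,0],0],[[0.15,-0.2,0.8],[0,0,0],0],[[0.3,-0.4,0.8],[0,0,0],0],[[0.3,-0.4,0.8],[0,0,0],0]]'>/dev/null && python3 -m inch '[[[0.2,-0.23,0],[0,0,0],0],[[0.4,-0.46,0],[0,0,0],0],[[0.6,-0.7,0],[0,0,0],0],[[0.7,-0.91,0],[0,0,0],0],[[0.7,-0.91,0],[0,0,0],0],[[0.7,-0.91,0],[0,0,0],0]]' >/dev/null; python3 held.py silver1
```

```text
{'t': 46.75, 'p': array([0.6489, 0.1533, 0.162 ]), 'yaw': -9.69, 'tilt': 0.05, 'j': array([0.16, 0.65, 1.4 , 0.  , 1.09, 0.33]), 'w': 0.0391, 'f': array([ 0.5,  0.1, -1.1])}
scene 0.66 [305. 214. 329. 239.] off [0.005  0.0053] 3.0
side 0.77 [288. 144. 309. 171.] off [-0.0065 -0.0074] 0.7
wrist 0.73 [232. 204. 324. 333.] off [-0.0007  0.0012] 0.4
```

Lower, release, and retreat for a final look.

```bash
python3 -m inch '[[[0,0,-0.2],[0,0,0],0],[[0,0,-0.4],[0,0,0],0],[[0,0,-0.47],[0,0,0],0],[[0,0,-0.525],[0,0,0],0],[[0,0,-0.525],[0,0,0],0],[[0,0,-0.525],[0,0,0],0],[[0,0,-0.525],[0,0,0],0]]' && python3 -m inch '[[[0,0,0],[0,0,0],1],[[0,0,0],[0,0,0],1],[[0,0,0],[0,0,0],1],[[0,0,0],[0,0,0],1],[[0,0,0.2],[0,0,0],1],[[0,0,0.5],[0,0,0],1],[[0,0,0.8],[0,0,0],1],[[0,0,0.8],[0,0,0],1]]' && python3 -m inch '[[[-0.25,-0.25,0.2],[0,0,0],1],[[-0.5,-0.5,0.3],[0,0,0],1],[[-0.6,-0.75,0.3],[0,0,0],1],[[-0.6,-1,0.3],[0,0,0],1],[[-0.6,-1,0.3],[0,0,0],1]]' && python3 -m inch '[[[0,-0.25,0],[0,0,0],1],[[0,-0.5,0],[0,0,0],1],[[0,-0.5,0],[0,0,0],1],[[0,-0.5,0],[0,0,0],1]]'
python3 - <<'E'
from look import *
print(tcp()); M=[(.6487,.1534),(.6392,.0962),(.6297,.039),(.6202,-.0182),(.6107,-.0754)]
for n in("wrist","side","scene"):
    d=imaging.get_image(n); 
    if n!="side": cv2.imwrite(f"pics/f_{n}.png",d["color"])
    print(n,nutlook(d,n,np.array([.5954,-.1682])))
    for q in("silver1","brassknot","china"):
        for g in finder.regions_of(q,n)[:6]:
            b=np.array(g["bbox"],float); x,e=fitpos([(d,n,b)],THIM,back(d,[(b[0]+b[2])/2,(b[1]+b[3])/2],.07,n)[0][:2],.04)
            D=[np.linalg.norm(x-m) for m in M]
            if e<5 and min(D)<.03: k=int(np.argmin(D)); print(n,q,round(g["score"],2),"mark",k,(x-M[k]).round(4),round(e,1))
    for g in finder.regions_of("wrench",n)[:1]:
        ys,xs=np.nonzero(g["region"]); P=back(d,np.c_[xs,ys],.017,n)[:,:2]
        print("wrench",round(g["score"],2),cv2.minAreaRect(P.astype(np.float32)*1000))
E
```

```text
t: 47.75
position: [0.6496, 0.1536, 0.0845]
ee_rot: [0.764, 0.645, 0.001, 0.0]
ft_force: [-0.1, -0.2, -1.6]
grip_width: 0.0391
grasp_force: 61.1
t: 48.55
position: [0.6517, 0.1539, 0.2106]
ee_rot: [0.764, 0.645, 0.005, 0.003]
ft_force: [0.5, 0.3, 0.1]
grip_width: 0.0857
grasp_force: 0.0
t: 49.05
position: [0.5586, -0.0003, 0.249]
ee_rot: [0.765, 0.644, -0.0, 0.001]
ft_force: [-0.4, -0.1, 0.0]
grip_width: 0.0858
grasp_force: 0.0
t: 49.45
position: [0.5592, -0.0716, 0.2483]
ee_rot: [0.764, 0.645, -0.0, -0.0]
ft_force: [-0.4, 0.3, 0.8]
grip_width: 0.0854
grasp_force: 0.0
{'t': 49.45, 'p': array([ 0.5592, -0.0716,  0.2483]), 'yaw': -9.7, 'tilt': 0.03, 'j': array([-0.21,  0.38,  1.62,  0.  ,  1.15, -0.04]), 'w': 0.0854, 'f': array([-0.4,  0.3,  0.8])}
wrist {'red': (34, array([-0.0068, -0.0166]), 'ang', np.float64(-112.2), 'pca', np.float64(-112.1))}
wrist silver1 0.69 mark 4 [ 0.0016 -0.0031] 0.4
wrist brassknot 0.73 mark 2 [ 0.0013 -0.0005] 0.4
wrist china 0.9 mark 3 [0.0014 0.0005] 1.2
wrench 0.95 ((469.2635498046875, -315.6195068359375), (172.71554565429688, 76.12306213378906), 8.8688
[... 577 characters left out ...]
1074219), (224.2368621826172, 78.9144287109375), 8.822395324707031)
scene {'red': (134, array([-0.1227, -0.1073]), 'ang', np.float64(-138.8), 'pca', np.float64(-150.2)), 'blue': (9, array([ 0.0267, -0.0234]), 'ang', np.float64(-41.2), 'pca', np.float64(-37.7)), 'green': (64, array([-0.1273,  0.0552]), 'ang', np.float64(156.5), 'pca', np.float64(179.9))}
scene silver1 0.87 mark 1 [-0.0058  0.0063] 1.7
scene silver1 0.84 mark 0 [0.0024 0.0018] 1.0
scene silver1 0.74 mark 4 [0.0038 0.0011] 0.8
scene brassknot 0.85 mark 2 [0.0013 0.0032] 1.5
scene china 0.75 mark 3 [-0.01   -0.0002] 1.0
wrench 0.65 ((453.48834228515625, -323.06622314453125), (233.287109375, 80.45454406738281), 10.08694076538086)
```

View pics/f_wrist.png

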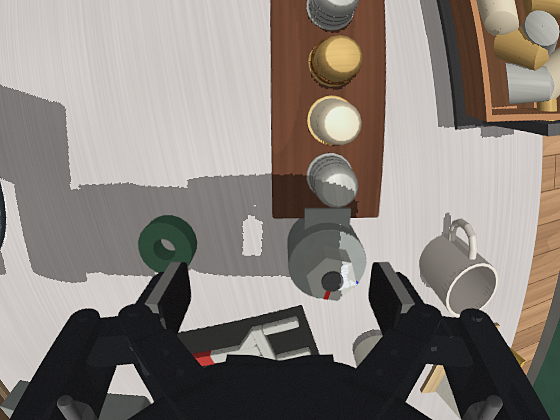

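View pics/f_scene.png

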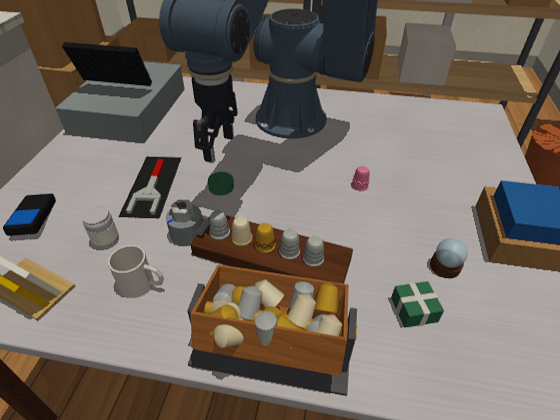

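The scene picture shows the five thimbles upright on the block from about (219,225) to (314,250), with the brass one in the middle at (265,237). The spanner lies on its mat at about (150,190). In the wrist picture the red stripe is at about (328,295), at the green line.

```bash
python3 -c "
from bench import r
print(r.hand_in())"
```

```text
the job is handed in; nothing more can be done
None
```

The job is handed in but no verdict came back: by the last pictures the nut is at the green line (about 4.4 rad), the spanner is flat on its mat, and all five thimbles stand on their own discs with the brass knotwork one in the middle.

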